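Swap tubes at the end-face inspection camera

ROBOT

A 6-joint arm with a two-finger parallel gripper is mounted at the origin on a cart in front of the work surface, level with it; the furniture and walls round the work are solid. World frame = base frame: x ahead of the robot, y to its left, z up, the work surface at z = 0. Lengths are in mm, angles in rad, forces in N, time in s.
With the tool pointing down it reaches from about 300 to 950 mm from the base axis. Payload 3.1 kg.
Tool frame: the origin (TCP) lies between the finger pads; the fingertips stand 19 mm ahead of it and the grasp point (between the pads) is the TCP; z points along the fingers, y is the direction in which the jaws open and shut (so a half turn about z gives the same grasp; the last joint's range is limited). The gripper opens to 85 mm and grips with 20 to 120 N. Pads are 22 mm wide; open, the fingers measure 114 mm over their backs; the gripper's body (76 mm by 85 mm) begins 54 mm behind the grasp point. The pads swing forward as they close: fully open they stand 13 mm farther back than shut.
Start: joints at [1.269, 0.308, 1.634, -0, 1.2, -0.07], TCP at [143.607, 608.284, 219.672] pointing down, gripper open.
Joint ranges: [-3.06, 3.06], [-0.79, 1.96], [0.05, 2.63], [-1.19, 4.34], [0.05, 2.64], [-2.94, 2.94]. Speed limits (rad/s): [2.79, 2.79, 3.14, 3.14, 3.14, 3.14].

INTERFACE

Orientations are given as a 3x3 rotation matrix whose columns are the frame's x, y, z axes.
In Python, from cell import arm, cams, models gives the robot as it stands.
- The arm moves only by the tool servo_tool, never from a script. Its argument "rows" is a list of rows, each a list of 3 entries, a list of its own where there are three numbers: the closure, from -1 (fully open) to 1 (shut), so that 0 is half open, then the shift along the tool's x, y, z each as a share of 0.2 m, from -1 to 1, then the turn, a rotation vector about the tool's x, y, z each as a share of 120 degrees, from -1 to 1. In form: [[fingers, [dx, dy, dz], [rx, ry, rz]], ...]. A call has 1 to 20 rows; each row is the pose to reach, as a shift and turn from the pose commanded when the call began, along the tool's axes at that moment; what a row does not reach only later rows make up. A row lasts 1/10 s, in which the tool goes at most 50 mm and 8.59 degrees, less where a joint would pass 70% of its speed; a pose out of reach is approached as far as the arm can. A call with a number of a shift or a turn outside -1 to 1 is refused whole. A call with a gripper value outside its range is refused whole. The fingers move at their own pace and stop on an object; "newtons" is the grip in N (left out, the last holds). Time passes only in rows, so rows that repeat a pose let the fingers close. It gives the time, the measured TCP pose, the force and the opening at its end, in the units of the state.
- arm.get_state(): the state, without advancing time (a new reading comes with each control period).
- cams.get_image(name): name is "side" or "top"; returns a dict with "pixels" (384x512x3 uint8, blue, green, red), "fx", "fy", "cx", "cy" (pixels), "extrinsics" (4x4, takes a point from camera to world coordinates). Camera axes: x right, y down, z forward; pixel columns grow to the right and rows downward; lengths in mm; the calibration is good to about 2 mm. A picture is of the moment at which its call begins. There is no depth.
- arm.close_job(): hands the job in, once; it reports no verdict.
Trained networks look in the newest picture that a camera, given by its name, has taken for a name from the list of things; names that differ only in an ending like _2 or _b are one class to them, and where a whole thing is asked for, a point or a joint stands for the part that bears it (a point fixed in the world has none). Each returns a list of dicts, best first, with "confidence" (0 to 1); they miss things now and then, are a little off and sometimes report something else, mostly with a low value. They report only what shows in the picture. A call takes as long as a camera call.
- models.spot_in(camera, label): "centre" ([row, column] in pixels, amid what is visible of it).
- models.mark_of(camera, label): "centre" ([row, column] in pixels: a listed point, or the origin of a listed thing).
The state is a dict: "t": time; "joint_positions": joint angles; "qd": joint speeds; "joint_torque": joint torques, N m; "position": TCP position; "tool_rot": TCP orientation; "contact_force": force on the tool from outside, world axes, zero at the start; "ft_torque": the same for the moment, N m; "width": finger opening in mm.
Only numpy, scipy, OpenCV 4.12 (cv2) and the standard library are available. Lean on these libraries where they do the work, as an engineer would, in place of code of your own. Each camera call takes 0.05 s, during which the arm holds its last target.

TASK

The stainless tube lying on the bench has passed inspection: lay it flat in the open top drawer of the chest and slide that drawer fully shut. Then draw the next tube out of the bored block and tip it over so that the end that stood uppermost looks squarely into the inspection camera's lens, centred in front of it at the working distance of 90 mm, and finish while still holding the tube there in the air. Do not touch the camera or its stand, do not drop a tube, and leave the two pins in the block and the loose things around (hammer, screwdriver, cup) as they are.

Things in the scene. Friction and masses are not known exactly. Their poses are not given: they have to be found in the camera images.
- checked_tube_mid (a point): Centre of the tube that has passed: a plain stainless tube, 12 mm across, 200 mm long, 0.11 kg, lying flat on the bench (centre 6 mm above it) in the middle of the work area. The local y axis runs along the tube, local z points up. Both ends are alike.
- chest_drawer0 (a joint): Opening of the top drawer of the grey two-drawer bench chest (260 deep x 280 wide x 140 mm high, fixed) in m: 0 = fully shut, 0.15 to 0.17 at the start. The drawer slides along the chest's x axis: shutting moves it away from the robot (+x of drawer_bed). It has light friction (about 1 N) and stays where it is left; its stop is at 0.
- drawer_bed (a point): Point on the top drawer's floor, midway across, 54 mm behind the inner face of its front and 75 mm behind the outer face; moves with the drawer, chest axes (x to the drawer's back, y across, z up). Floor clear, 238 mm wide, 215 mm front to back; side walls rise 38 mm, the front 47 mm above it. Open by q, about q - 6 mm of the floor behind the front is uncovered, the chest covers the rest.
- chest_drawer0_handle (a point): Middle of the top drawer's bar handle (steel bar along the chest's y, 120 mm long, its centre 35 mm in front of the drawer's front panel), about 23 mm above the drawer's floor; it moves with the drawer. Pushing the bar or the front panel towards the chest shuts the drawer.
- tube_block: Aluminium block, 56 (x) x 176 (y) x 52 mm high, fixed; origin under its centre, x points away from the robot. Five vertical bores, 15 mm wide, 42 mm deep, in a row at y = -65, -32.5, 0, 32.5, 65 mm. The next tube, a long pin and a short pin stand in the bores at -65, 0 and 65 mm, in any order; the others are empty. Foot plates 8 mm high reach 117 mm from the centre at both ends.
- next_tube_top (a point): Centre of the upper end face of the next tube: the same kind of tube (12 mm across, 200 mm long, 0.11 kg) standing upright in one of the bores, loosely held with about 1.5 mm of play all round, so that 158 mm stand above the block. Its local y axis runs along the tube and points to this end.
- next_tube_mid (a point): Centre of the next tube, half-way along it (about 110 mm above the bench at the start).
- next_tube_foot (a point): Centre of the lower end face of the next tube.
- long_pin_mid (a point): Centre of the hexagonal steel pin, 10 mm across and 78 mm long, standing in the block; it reaches 36 mm above the block's top. To be left alone.
- short_pin_mid (a point): Centre of the hexagonal steel pin, 9 mm across and 50 mm long, standing in the block; it reaches 8 mm above the block's top. To be left alone.
- camera_head: Inspection camera (grey box with a black lens and a 68 mm wide ring light), fixed on a stand behind the work, looking down towards the robot at 45 degrees. Origin at the centre of the front of the ring light; the local z axis is the optical axis and points out of the lens towards what it looks at. The camera reaches 125 mm back from the origin along -z.
- focus (a point): Point on the optical axis 90 mm in front of the ring light, about 0.27 m above the bench: the tube's end face is to be held here.
- camera_stand: The camera's stand: base plate 170 x 120 x 14 mm with a 25 mm column, 490 mm high, on it. Origin on the bench in the middle of the base's front edge, 100 mm in front of the column and 100 mm behind the focus point. Fixed; not to be touched.
- hammer: Small ball-pein hammer lying flat, 66 x 174 x 23 mm, on the left behind the block. To be left alone.
- screwdriver: Screwdriver lying flat, 30 x 144 x 30 mm, in front of the block. To be left alone.
- cup: Clear open cup, 67 mm wide and 61 mm high, standing between the chest and the camera stand. To be left alone.

How it is judged (in metres and radians):
On the way, in this order (a step that is already met when the one before it is completed fails the run):
1. the checked tube lies flat in the drawer, let go (x of checked_tube_mid in the frame of drawer_bed between -0.056 and 0.16 m and y of checked_tube_mid in the frame of drawer_bed between -0.12 and 0.12 m and z of checked_tube_mid in the frame of drawer_bed between -0.005 and 0.015 m and contact force between checked_tube and the fingers below 0.1 N and angle between checked_tube's own y axis and vertical between 1.45 and 1.69 rad), for 0.2 s.
2. the drawer is fully shut with the tube in it (x of checked_tube_mid in the frame of drawer_bed between -0.056 and 0.16 m and y of checked_tube_mid in the frame of drawer_bed between -0.12 and 0.12 m and z of checked_tube_mid in the frame of drawer_bed between -0.005 and 0.015 m and value of joint chest_drawer0 below 0.006 m), for 0.2 s.
3. the next tube has been drawn out of its bore and hangs in the grip alone (z of next_tube_foot in the frame of tube_block above 0.055 m and contact force between next_tube and the fingers above 1 N and contact force between next_tube and tube_block below 0.1 N), for 0.1 s.
At the end, for the whole second after the job is handed in: Checked tube flat in the top drawer, drawer shut within 6 mm. Next tube held still in the air by the fingers alone: its former upper end within 20 mm of the point 90 mm before the lens, its axis within 12 degrees of the camera's, its lower end over 80 mm above the bench (all of step 2 and distance between next_tube_top and focus below 0.02 m and angle between the y axis of next_tube and the z axis of camera_head, either way round below 0.21 rad and height (world z) of next_tube_foot above 0.08 m and contact force between next_tube and the fingers above 1 N and contact force between next_tube and tube_block below 0.1 N and contact force between next_tube and camera_stand below 0.1 N and linear speed of next_tube below 0.03 m/s); the arm keeps its last pose, push and grip.
It fails at once if the camera or its stand is touched (contact force between camera_stand and the arm above 1 N or contact force between camera_stand and the fingers above 1 N or contact force between camera_stand and next_tube above 1 N or contact force between camera_stand and checked_tube above 1 N).
It fails at once if a tube is dropped (it falls freely from more than about 5 cm) ((linear speed of checked_tube above 1 m/s and contact force between checked_tube and the fingers below 0.1 N) or (linear speed of next_tube above 1 m/s and contact force between next_tube and the fingers below 0.1 N)).
It fails at once if a pin is pulled out of the block or knocked over (distance of any of long_pin_mid, short_pin_mid from where it was at the start of the episode above 0.012 m).
It fails at once if a bystander on the bench is moved (distance of any of hammer, screwdriver, cup from where it was at the start of the episode above 0.02 m).
It also fails if it takes over 54 s, if anything falls off the work surface, if the arm or the gripper's body presses on something with over 40 N, if the wrist force passes 120 N, or if a joint passes its speed limit or range.

## Working session

There is one attempt and no reset: what is moved stays moved. The work goes in short steps, Python scripts to look and compute and a tool call to move; the robot and the scene stay as the last step left them, time stands still between calls to the robot, and variables do not carry over. Pictures are saved under pics/ and viewed, and the job is handed in when it is done.

Besides the shell and the picture viewer there is one more tool, called after "Request:" as a command line: name --argument value ..., lists and objects as JSON in quotes. servo_tool: Moves the arm, as the interface text tells. Its arguments: {"type":"object","properties":{"rows":{"type":"array"},"newtons":{"type":"number"}},"required":["rows"]}

```bash
ls; mkdir -p pics
python3 - <<'E'
from cell import arm,cams,models
import cv2,numpy as np
s=arm.get_state()
print(s)
for c in ['side','top']:
    im=cams.get_image(c)
    cv2.imwrite(f'pics/{c}0.png',im['pixels'])
    print(c,im['fx'],im['fy'],im['cx'],im['cy'],np.round(im['extrinsics'],3).tolist())
    for l in ['checked_tube_mid','drawer_bed','chest_drawer0_handle','tube_block','next_tube_top','next_tube_mid','next_tube_foot','long_pin_mid','short_pin_mid','camera_head','focus','camera_stand','hammer','screwdriver','cup']:
        print(l,[( [round(x,1) for x in d['centre']],round(d['confidence'],2)) for d in models.mark_of(c,l)[:3]])
E
```

```text
pics
{'t': 0.0, 'joint_positions': array([ 1.26929718e+00,  3.08998798e-01,  1.63521329e+00,  1.22869245e-05,
        1.19968702e+00, -6.97492437e-02]), 'qd': array([ 0.00030124, -0.00013464, -0.00040231,  0.00023741,  0.00090341,
        0.00024349]), 'joint_torque': array([-9.93234571e-04, -4.15261209e+01, -2.76662475e+01, -2.77858671e-04,
        1.00689358e-02, -1.03067131e-05]), 'position': array([143.34828737, 607.45817065, 218.4382315 ]), 'tool_rot': array([[-9.73264881e-01,  2.29684540e-01, -6.95838769e-04],
       [ 2.29685530e-01,  9.73262412e-01, -2.19901033e-03],
       [ 1.72155043e-04, -2.30004362e-03, -9.99997340e-01]]), 'contact_force': array([ 0.01596741, -0.35985958,  0.48863324]), 'ft_torque': array([-0.00771188,  0.0234563 , -0.01010941]), 'width': 85.26083346514416}
side 346.55116086664106 346.55116086664106 253.9992248361201 192.10221861598384 [[-1.0, -0.004, 0.006, 567.196], [-0.008, 0.568, -0.823, 930.822], [0.0, -0.823, -0.568, 802.626], [0.0, 0.0, 0.0, 1.0]]
checked_tube_mid [([245.8, 285.5], 0.61)]
drawer_bed [([179.5, 261.1], 0.88)]
chest_drawer0_handle [(
[... 553 characters left out ...]
996, 0.088, 448.061], [-0.999, -0.029, -0.017, 113.045], [0.019, -0.087, -0.996, 1464.579], [0.0, 0.0, 0.0, 1.0]]
checked_tube_mid [([211.8, 258.7], 0.54)]
drawer_bed [([199.8, 332.0], 0.89), ([215.7, 184.0], 0.17)]
chest_drawer0_handle [([227.9, 338.0], 0.87), ([154.5, 239.9], 0.46)]
tube_block [([206.0, 201.9], 0.86), ([217.1, 182.3], 0.37)]
next_tube_top [([213.1, 180.8], 0.49)]
next_tube_mid [([242.9, 209.9], 0.43)]
next_tube_foot []
long_pin_mid [([154.0, 239.2], 0.43)]
short_pin_mid []
camera_head [([146.8, 236.7], 0.8)]
focus []
camera_stand [([156.4, 241.8], 0.77)]
hammer [([170.4, 169.2], 0.6), ([229.9, 340.9], 0.18)]
screwdriver [([242.3, 208.6], 0.71)]
cup [([165.1, 269.0], 0.84)]
```

View pics/side0.png

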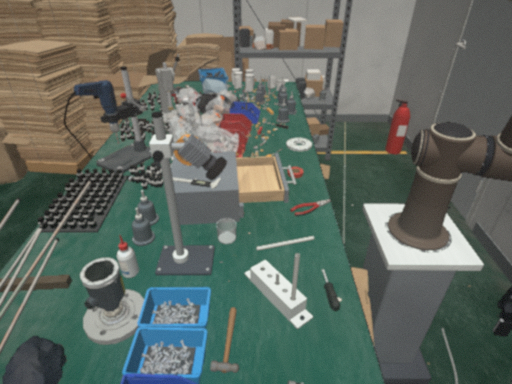

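View pics/top0.png

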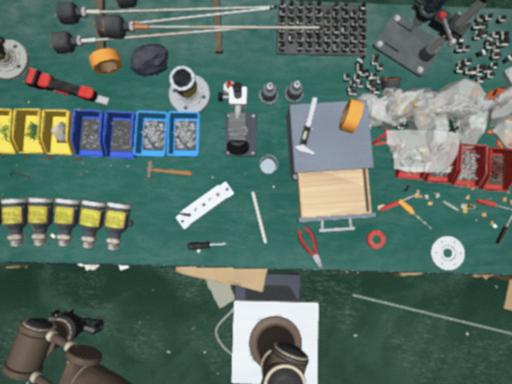

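Run:
```python
import cv2
a=cv2.imread('pics/side0.png')[120:350,170:400]; cv2.imwrite('pics/side0z.png',cv2.resize(a,None,fx=2.6,fy=2.6,interpolation=cv2.INTER_CUBIC))
a=cv2.imread('pics/top0.png')[120:270,150:370]; cv2.imwrite('pics/top0z.png',cv2.resize(a,None,fx=3.6,fy=3.6,interpolation=cv2.INTER_CUBIC))
```

```text
(no output)
```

View pics/side0z.png

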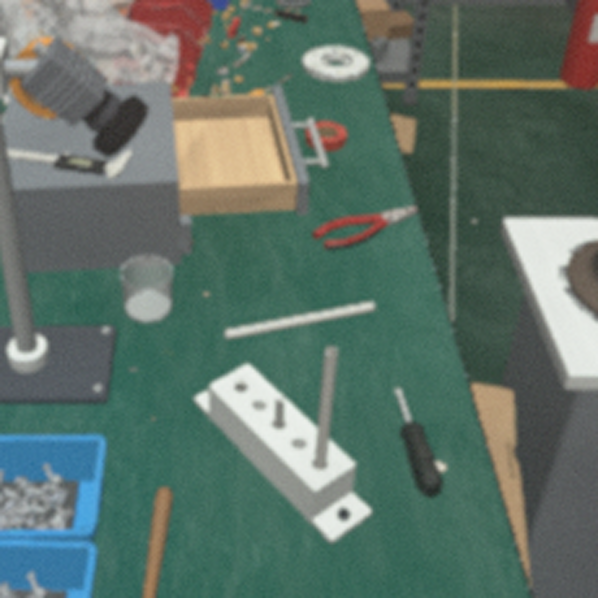

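View pics/top0z.png

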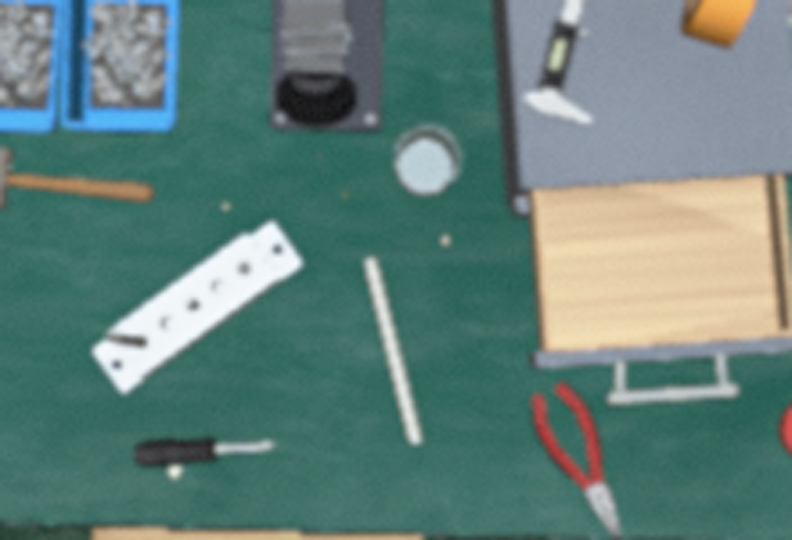

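```bash
cat > h.py <<'E'
import numpy as np,cv2,json
from scipy.optimize import least_squares
C={'side':None,'top':None}
def setcal():
    from cell import cams
    for c in C:
        im=cams.get_image(c); C[c]=(im['fx'],im['cx'],im['cy'],np.array(im['extrinsics']))
        np.savez(f'cal_{c}.npz',fx=im['fx'],cx=im['cx'],cy=im['cy'],E=im['extrinsics'])
def load():
    for c in C:
        d=np.load(f'cal_{c}.npz'); C[c]=(float(d['fx']),float(d['cx']),float(d['cy']),d['E'])
def ray(c,uv):
    f,cx,cy,E=C[c]; d=E[:3,:3]@np.array([(uv[0]-cx)/f,(uv[1]-cy)/f,1]); return E[:3,3],d
def plane(c,uv,z):
    o,d=ray(c,uv); return o+d*(z-o[2])/d[2]
def proj(c,P):
    f,cx,cy,E=C[c]; q=E[:3,:3].T@(np.asarray(P,float)-E[:3,3]); return np.array([f*q[0]/q[2]+cx,f*q[1]/q[2]+cy])
def tri(uvs,uvt):
    A=[];b=[]
    for c,uv in(('side',uvs),('top',uvt)):
        o,d=ray(c,uv);d=d/np.linalg.norm(d);M=np.eye(3)-np.outer(d,d);A.append(M);b.append(M@o)
    x=np.linalg.lstsq(np.vstack(A),np.hstack(b),rcond=None)[0]
    return x, proj('side',x)-uvs, proj('top',x)-uvt
tz=lambda u,v:(150+u/3.6-.36,120+v/3.6-.36)
sz=lambda u,v:(170+u/2.6-.3,120+v/2.6-.3)
E
python3 - <<'E'
from h import *
setcal()
np.set_printoptions(precision=1,suppress=True)
print('tube top', plane('top',tz(371,260),6),plane('top',tz(415,440),6),'side',plane('side',sz(226,333),6),plane('side',sz(374,305),6))
print('holes')
for p in [(166,323),(193,305),(218,286),(244,268)]: print(plane('top',tz(*p),52))
print('side holes')
for p in [(241,387),(260,405),(299,443),(320,463)]: print(plane('side',sz(*p),52))
print('foot holes',plane('top',tz(117,364),8),plane('top',tz(277,249),8),plane('side',sz(344,514),8))
print('tube tip',tri(sz(331,350),tz(108,338)))
print('ring',tri(sz(122,124),tz(316,100)))
print('base screws',plane('top',tz(280,119),14),plane('top',tz(370,118),14), plane('side',sz(105,330),14),plane('side',sz(98,388),14))
print('marks:')
M={'drawer_bed':((261.1,179.5),(332.0,199.8)),'handle':((290.3,175),(338,227.9)),'cam':((219.6,170.8),(236.7,146.8)),'stand':((210.5,257.1),(241.8,156.4)),'block':((277.5,293.2),(201.9,206)),'tube':((285.5,245.8),(258.7,211.8)),'cup':((225.4,238.9),(269,165.1)),'nmid':((293.2,280.8),(185,213))}
for k,(a,b) in M.items(): print(k,*tri(a,b))
print('handle ends top z~70', [plane('top',tz(*p),100) for p in [(609,398),(738,390)]])
print('front panel top edge', [plane('top',tz(*p),120) for p in [(537,358),(792,346)]])
E
```

```text
tube top [566.2 100.    6. ] [376.4  48.    6. ] side [564.9  98.7   6. ] [371.1  44.8   6. ]
holes
[491.3 309.6  52. ]
[510.6 282.6  52. ]
[530.9 257.6  52. ]
[550.4 231.5  52. ]
side holes
[548.2 232.3  52. ]
[527.9 258.2  52. ]
[488.9 309.5  52. ]
[469.2 334.8  52. ]
foot holes [447.8 365.6   8. ] [574.9 200.7   8. ] [444.3 363.1   8. ]
tube tip (array([470.5, 338.9, 215.6]), array([-0.3, -0. ]), array([-0. ,  0.2]))
ring (array([670.7, 152.5, 342.9]), array([-0.1, -0. ]), array([-0. ,  0.1]))
base screws [714.5 202.   14. ] [718.6 105.5  14. ] [716.7 102.9  14. ] [714.  199.8  14. ]
marks:
drawer_bed [ 543.8 -189.7   87.1] [1.2 0.1] [ 0.1 -1.3]
handle [ 436.7 -209.9   96.1] [-0.3 -0. ] [-0.   0.3]
cam [668.5 154.9 335.1] [-2.2 -0.4] [-0.   1.9]
stand [706.7 146.2   9.4] [1.3 0.2] [ 0.  -1.1]
block [505.9 291.6  17. ] [0.1 0. ] [ 0. -0.]
tube [479.3  76.1  -3.9] [-3.3 -0.4] [-0.5  2.9]
cup [673.7  38.9 -10. ] [-0.3 -0. ] [-0.   0.3]
nmid [474.  337.3 121.4] [-0.5 -0.1] [-0.1  0.4]
handle ends top z~70 [array([ 427.7, -140.1,  100. ]), array([ 439.2, -269.2,  100. ])]
front panel top edge [array([465.1, -64.9, 120. ]), array([ 484., -317.,  120.])]
```

```bash
cat >> h.py <<'E'
from scipy.spatial.transform import Rotation as Ro
def state():
    from cell import arm
    s=arm.get_state()
    with open('log.jsonl','a') as f: f.write(json.dumps([list(map(float,s['joint_positions'])),list(map(float,s['position'])),np.array(s['tool_rot']).tolist()])+'\n')
    return s
def go(P,R,s=None):
    s=s or state(); R0=np.array(s['tool_rot'])
    sh=R0.T@(np.array(P)-s['position'])/200
    rv=Ro.from_matrix(R0.T@R).as_rotvec(degrees=True)
    print('shift',np.round(sh,3),'turn',np.round(rv/120,4),'rows',np.linalg.norm(sh)*4,np.linalg.norm(rv)/8.59)
def down(a): # tool y at world angle a deg, z down
    a=np.radians(a);y=np.array([np.cos(a),np.sin(a),0]);z=np.array([0,0,-1.]);return np.column_stack([np.cross(y,z),y,z])
E
python3 - <<'E'
from h import *
load()
np.set_printoptions(precision=2,suppress=True)
print(down(76.7)); go((290,370,219),down(105.5)); go((470,73,219),down(105.5))
# handle/drawer details
print('handle ends tri',)
for a,b in [((324,163),(609,398)),((311,122),(738,390))]: print(tri(sz(*a),tz(*b))[0])
print('front panel tops')
for a,b in [((305,210),(537,358)),]: print(tri(sz(*a),tz(*b)))
E
```

```text
[[-0.97  0.23  0.  ]
 [ 0.23  0.97  0.  ]
 [ 0.    0.   -1.  ]]
shift [-0.99 -0.99  0.  ] turn [-0.    0.   -0.24] rows 5.593384291358993 3.350326428451685
shift [-2.2  -2.23  0.  ] turn [-0.    0.   -0.24] rows 12.539079510510277 3.350326428451685
handle ends tri
[ 427.49 -138.51  108.38]
[ 437.09 -269.28   98.76]
front panel tops
(array([461.42, -70.08,  76.36]), array([-1.21, -0.13]), array([-0.18,  1.17]))
```

Request:
servo_tool --rows '[[-1,[-0.99,-0.99,0],[0,0,0]],[-1,[-0.99,-0.99,0],[0,0,0]],[-1,[-0.99,-0.99,0],[0,0,0]],[-1,[-0.99,-0.99,0],[0,0,0]],[-1,[-0.99,-0.99,0],[0,0,0]],[-1,[-0.99,-0.99,0],[0,0,0]]]'

```text
t: 2.3
position: [291.9, 367.3, 219.8]
tool_rot: [[-0.973, 0.231, 0.001], [0.231, 0.973, -0.001], [-0.001, -0.001, -1.0]]
contact_force: [-0.0, 0.4, 0.8]
width: 85.5
```

Run:
```python
from h import *
go((470,73,160),down(105.5))
```

```text
shift [-1.206 -1.226  0.301] turn [-0.0004  0.0003 -0.2406] rows 6.983298812130881 3.3607184057168857
```

Request:
servo_tool --rows '[[-1,[-1,-1,0.25],[0,0,0]],[-1,[-1,-1,0.25],[0,0,0]],[-1,[-1,-1,0.25],[0,0,0]],[-1,[-1,-1,0.25],[0,0,-0.24]],[-1,[-1,-1,0.25],[0,0,-0.24]],[-1,[-1,-1,0.25],[0,0,-0.24]],[-1,[-1,-1,0.25],[0,0,-0.24]]]'

```text
t: 3.0
position: [441.2, 126.2, 169.4]
tool_rot: [[-0.963, -0.269, 0.001], [-0.269, 0.963, -0.001], [-0.0, -0.001, -1.0]]
contact_force: [0.3, 1.4, -0.5]
width: 85.6
```

Run:
```python
from h import *
go((470,73,90),down(105.5))
```

```text
shift [-0.067 -0.294  0.397] turn [-0.0007  0.0002  0.0007] rows 1.9954756414174324 0.013557309107887276
```

Request:
servo_tool --rows '[[-1,[-0.067,-0.294,0.45],[0,0,0]],[-1,[-0.067,-0.294,0.45],[0,0,0]],[-1,[-0.067,-0.294,0.45],[0,0,0]],[-1,[-0.067,-0.294,0.45],[0,0,0]]]'

```text
t: 3.4
position: [466.8, 75.8, 78.3]
tool_rot: [[-0.964, -0.266, -0.004], [-0.266, 0.964, -0.0], [0.004, 0.001, -1.0]]
contact_force: [0.0, 0.5, -0.5]
width: 85.7
```

Run:
```python
from h import *
from cell import cams
load()
s=state();print(s['position'],s['joint_positions'])
go((470,73,22),down(105.5))
a=cams.get_image('side')['pixels']; cv2.imwrite('pics/s1.png',cv2.resize(a[150:330,180:420],None,fx=3,fy=3,interpolation=cv2.INTER_CUBIC))
```

```text
[466.84578494  75.80140511  78.27333376] [ 6.86615293e-02  2.17147384e-01  2.08211361e+00  3.80103954e-04
  8.46474061e-01 -1.77111808e+00]
shift [-0.013 -0.018  0.281] turn [ 0.0005 -0.0019 -0.0009] rows 1.1286248331803812 0.030172720339730643
```

View pics/s1.png

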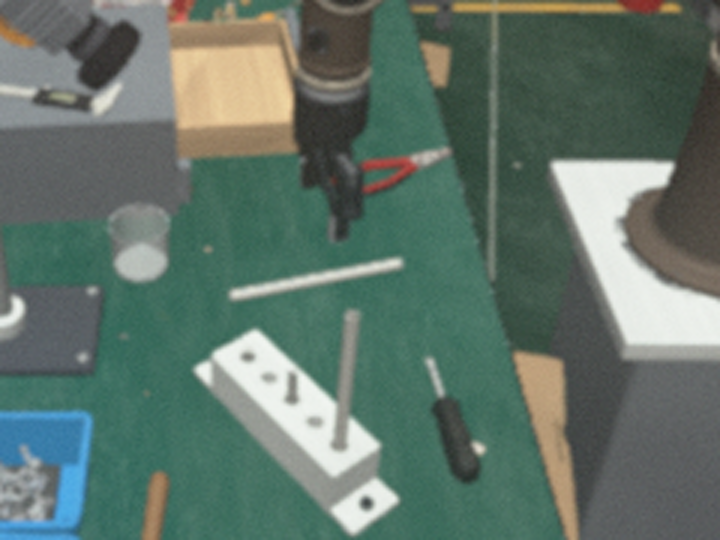

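Request:
servo_tool --newtons 40 --rows '[[-1,[-0.01,-0.01,0.27],[0,0,0]],[-1,[-0.01,-0.01,0.27],[0,0,0]],[-1,[-0.01,-0.01,0.27],[0,0,0]],[-1,[-0.01,-0.01,0.27],[0,0,0]]]'

```text
t: 3.85
position: [472.6, 75.9, 28.1]
tool_rot: [[-0.963, -0.269, 0.004], [-0.269, 0.963, 0.0], [-0.004, -0.001, -1.0]]
contact_force: [0.5, -0.2, 0.4]
width: 85.8
```

Run:
```python
from h import *
s=state();print(s['position'],s['contact_force'],s['joint_positions'])
```

```text
[472.56314835  75.86124915  28.13372631] [ 0.47564658 -0.15511427  0.4303647 ] [ 6.80821800e-02  3.15877158e-01  2.09168156e+00  1.69770619e-04
  7.29637813e-01 -1.77474529e+00]
```

Request:
servo_tool --newtons 40 --rows '[[-1,[0,-0.01,0.025],[0,0,0]],[-1,[0,-0.01,0.025],[0,0,0]],[0.5,[0,-0.01,0.025],[0,0,0]],[1,[0,-0.01,0.025],[0,0,0]],[1,[0,-0.01,0.025],[0,0,0]],[1,[0,-0.01,0.025],[0,0,0]],[1,[0,-0.01,0.025],[0,0,0]],[1,[0,-0.01,0.025],[0,0,0]],[1,[0,-0.01,0.025],[0,0,0]],[1,[0,-0.01,0.025],[0,0,0]]]'

```text
t: 4.85
position: [471.1, 73.1, 20.6]
tool_rot: [[-0.964, -0.268, -0.0], [-0.268, 0.964, -0.0], [0.0, 0.0, -1.0]]
contact_force: [0.2, 0.2, -1.0]
width: -0.1
```

```bash
cat > look.py <<'E'
import sys
from h import *
from cell import cams
def look(c,name,r0,r1,c0,c1,f=3):
    a=cams.get_image(c)['pixels']; cv2.imwrite(f'pics/{name}.png',cv2.resize(a[r0:r1,c0:c1],None,fx=f,fy=f,interpolation=cv2.INTER_CUBIC))
E
python3 - <<'E'
from look import *
s=state();print(s['position'],s['contact_force'],s['width'])
look('side','s2',170,300,220,360,5)
look('top','t2',170,260,200,320,6)
E
```

```text
[471.13734357  73.08718574  20.60754683] [ 0.15145938  0.23436011 -0.9564793 ] -0.1331822010665247
```

View pics/s2.png

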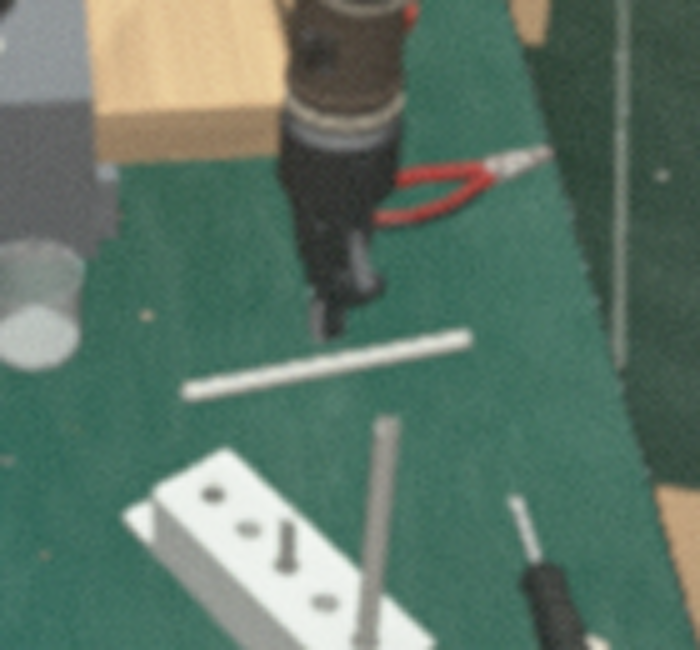

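View pics/t2.png

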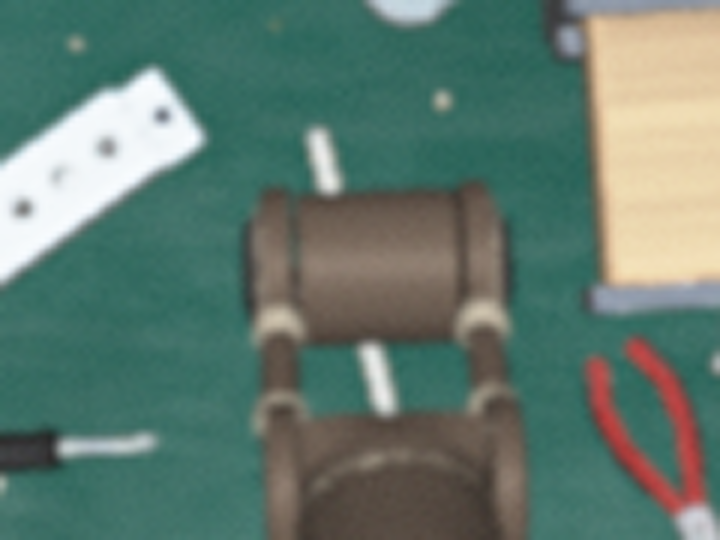

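Run:
```python
from h import *
load()
for z in (2,6,12,20,40): print(z,proj('side',(471,73,z)),proj('side',(471,83,z)), proj('side',(471,63,z)))
d=lambda u,v:(220+u/5-.4,170+v/5-.4)
print(plane('side',d(185,392),6),plane('side',d(468,337),6))
t=lambda u,v:(200+u/6-.4,170+v/6-.4)
print(plane('top',t(318,130),6),plane('top',t(388,412),6))
```

```text
2 [284.67706646 243.42424194] [284.87322595 245.50019898] [284.48366985 241.37752445]
6 [284.73734378 242.53987601] [284.93432248 244.61360758] [284.5431449  240.49540956]
12 [284.82820476 241.20679815] [285.02642157 243.27712811] [284.63279345 239.16577099]
20 [284.9501908  239.41706522] [285.15007596 241.48273948] [284.75314586 237.38074262]
40 [285.25941735 234.8802108 ] [285.4635631  236.93362684] [285.05820109 232.85626136]
[564.97353313  99.75043106   6.        ] [372.2541386   44.81025736   6.        ]
[568.52245744 100.4204878    6.        ] [389.94023382  50.80126782   6.        ]
```

Request:
servo_tool --rows '[[0.3,[0,0,0],[0,0,0]],[0.3,[0,0,0],[0,0,0]],[0.3,[0,0,0],[0,0,0]],[0.3,[0,0,0.03],[0,0,0]],[0.3,[0,0,0.03],[0,0,0]]]'

```text
t: 5.45
position: [470.4, 73.1, 13.9]
tool_rot: [[-0.964, -0.268, -0.002], [-0.268, 0.964, -0.0], [0.001, 0.0, -1.0]]
contact_force: [0.1, 0.2, -0.2]
width: 29.5
```

Run:
```python
from look import *
s=state();print(s['position'],s['contact_force'],s['width'])
look('side','s3',200,270,250,330,8)
```

```text
[470.42135315  73.05129584  13.91776808] [ 0.13181251  0.16528354 -0.19304209] 29.54045413953764
```

View pics/s3.png

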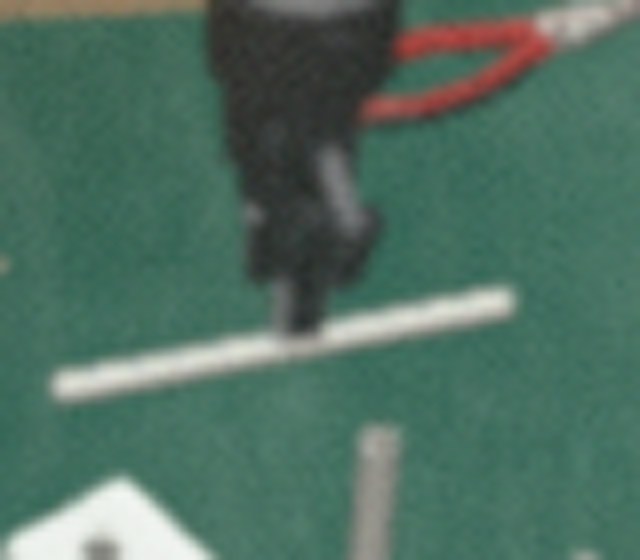

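Request:
servo_tool --rows '[[0.3,[0,0,0.01],[0,0,0]],[0.3,[0,0,0.02],[0,0,0]],[0.3,[0,0,0.02],[0,0,0]]]'

```text
t: 5.8
position: [470.9, 73.1, 10.4]
tool_rot: [[-0.964, -0.268, -0.001], [-0.268, 0.964, -0.0], [0.001, 0.0, -1.0]]
contact_force: [0.2, 0.1, -0.0]
width: 29.4
```

Request:
servo_tool --rows '[[0.3,[0,0,0.015],[0,0,0]],[0.3,[0,0,0.015],[0,0,0]],[1,[0,0,0.015],[0,0,0]],[1,[0,0,0.015],[0,0,0]],[1,[0,0,0.015],[0,0,0]],[1,[0,0,0.015],[0,0,0]],[1,[0,0,0.015],[0,0,0]]]'

```text
t: 6.5
position: [471.2, 73.1, 7.7]
tool_rot: [[-0.964, -0.268, 0.0], [-0.268, 0.964, -0.0], [-0.0, -0.0, -1.0]]
contact_force: [0.4, -0.5, -0.6]
width: 0.0
```

Run:
```python
from look import *
s=state();print(s['position'],s['contact_force'],s['width'])
look('side','s4',200,270,250,330,8)
```

```text
[471.22767911  73.09658841   7.73373114] [ 0.41212641 -0.49931069 -0.60961594] 0.018634439229286284
```

View pics/s4.png

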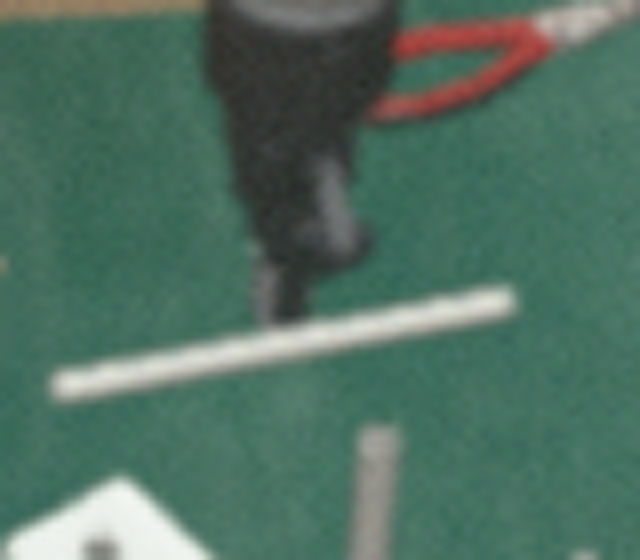

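Request:
servo_tool --newtons 40 --rows '[[0.2,[0,0,0],[0,0,0]],[0.2,[0,0,0],[0,0,0]],[0.2,[0,0,0.015],[0,0,0]],[0.2,[0,0,0.03],[0,0,0]],[0.2,[0,0,0.03],[0,0,0]]]'

```text
t: 7.05
position: [470.6, 73.1, 1.1]
tool_rot: [[-0.964, -0.268, -0.001], [-0.268, 0.964, -0.0], [0.001, 0.0, -1.0]]
contact_force: [0.4, -0.9, 0.1]
width: 34.1
```

Run:
```python
from look import *
s=state();print(s['position'],s['contact_force'],s['width'],s['joint_positions'])
look('side','s5',200,270,250,330,8)
look('top','t5',150,300,180,340,5)
```

```text
[470.58513387  73.06854117   1.09735725] [ 0.43847821 -0.93697743  0.1199657 ] 34.11966055282324 [ 6.25725587e-02  3.69520938e-01  2.09663304e+00 -4.66333839e-06
  6.76663030e-01 -1.77907446e+00]
```

View pics/s5.png

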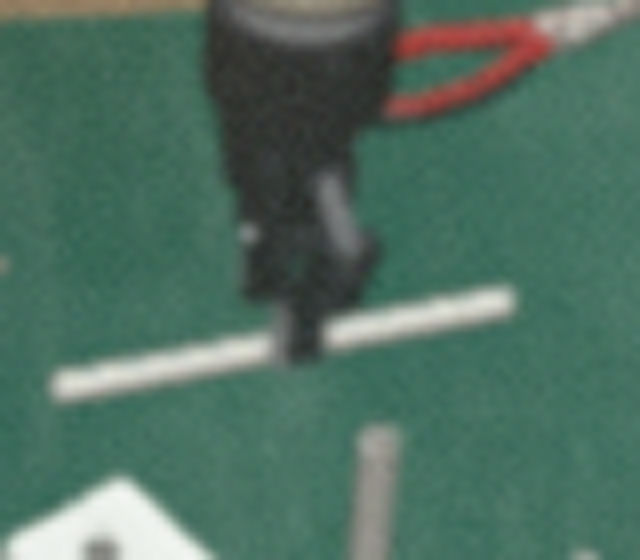

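View pics/t5.png

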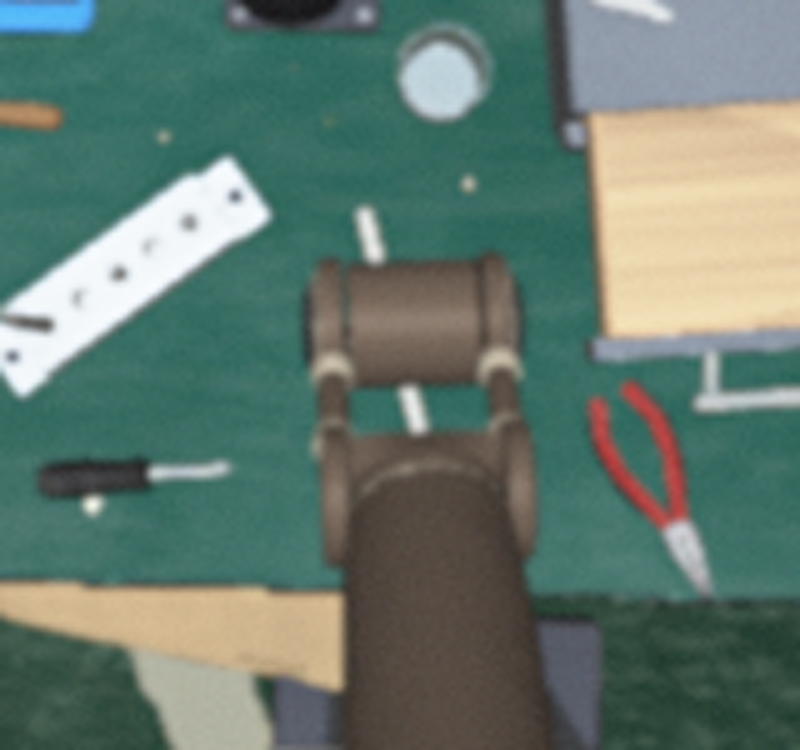

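Request:
servo_tool --newtons 40 --rows '[[0.2,[0,0,0.02],[0,0,0]],[0.2,[0,0,0.03],[0,0,0]],[0.2,[0,0,0.03],[0,0,0]],[1,[0,0,0.03],[0,0,0]],[1,[0,0,0.03],[0,0,0]],[1,[0,0,0.03],[0,0,0]],[1,[0,0,0.03],[0,0,0]]]'

```text
t: 7.85
position: [471.4, 73.1, -4.2]
tool_rot: [[-0.964, -0.268, 0.0], [-0.268, 0.964, 0.0], [-0.0, -0.0, -1.0]]
contact_force: [0.5, 0.2, 0.6]
width: 10.2
```

Run:
```python
from look import *
s=state();print(s['position'],s['contact_force'],s['width'])
look('side','s6',200,270,250,330,8)
```

```text
[471.36148035  73.13554865  -4.18143428] [0.48414163 0.19242728 0.63657519] 10.151959960254644
```

View pics/s6.png

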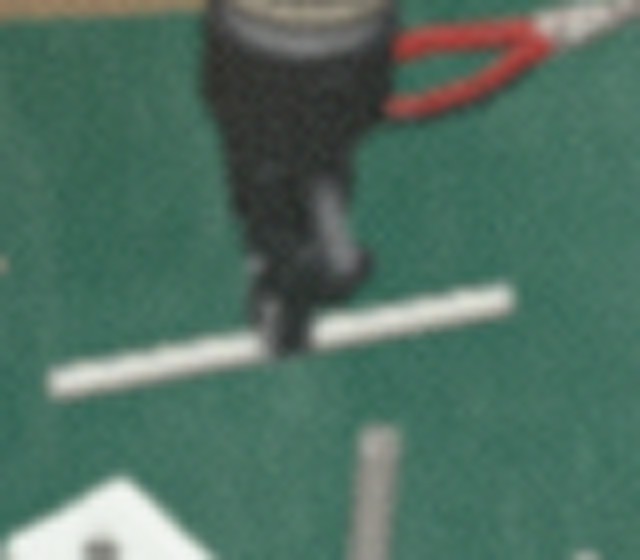

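Request:
servo_tool --newtons 40 --rows '[[0.4,[0,0,0],[0,0,0]],[0.4,[0,0,0],[0,0,0]],[0.4,[0,0,0.015],[0,0,0]],[0.4,[0,0,0.03],[0,0,0]],[0.4,[0,0,0.03],[0,0,0]],[1,[0,0,0.03],[0,0,0]],[1,[0,0,0.03],[0,0,0]],[1,[0,0,0.03],[0,0,0]],[1,[0,0,0.03],[0,0,0]]]'

```text
t: 8.8
position: [471.0, 73.1, -10.4]
tool_rot: [[-0.964, -0.268, -0.0], [-0.268, 0.964, 0.0], [0.0, 0.0, -1.0]]
contact_force: [-0.6, -0.3, -1.7]
width: 10.8
```

Request:
servo_tool --newtons 60 --rows '[[1,[0,0,0],[0,0,0]],[1,[0,0,-0.05],[0,0,0]],[1,[0,0,-0.1],[0,0,0]],[1,[0,0,-0.2],[0,0,0]],[1,[0,0,-0.2],[0,0,0]]]'

```text
t: 9.3
position: [474.2, 73.3, 32.7]
tool_rot: [[-0.964, -0.268, 0.007], [-0.268, 0.964, 0.0], [-0.007, -0.001, -1.0]]
contact_force: [0.7, 0.1, -0.9]
width: 10.1
```

Run:
```python
from look import *
s=state();print(s['position'],s['contact_force'],s['width'])
look('side','s7',190,270,240,340,7)
```

```text
[474.20267842  73.31993133  32.65014001] [ 0.66436318  0.06926475 -0.89530703] 10.119277823861381
```

View pics/s7.png

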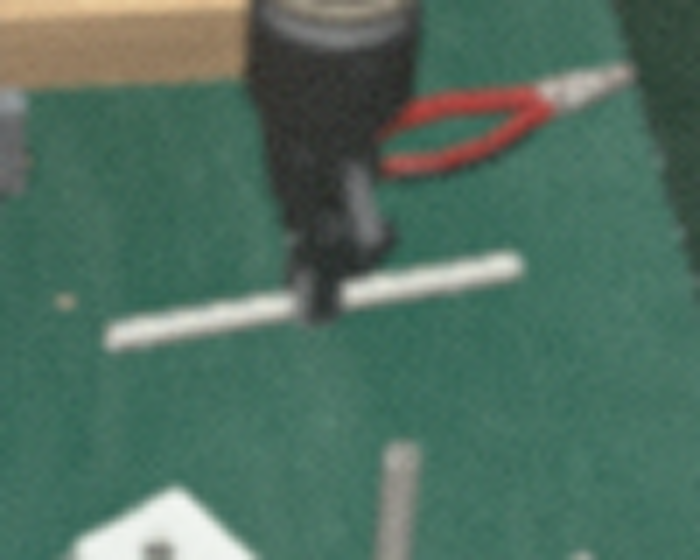

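Run:
```python
import cv2
a=cv2.imread('pics/side0.png')[145:210,225:305]; cv2.imwrite('pics/sd.png',cv2.resize(a,None,fx=9,fy=9,interpolation=cv2.INTER_CUBIC))
a=cv2.imread('pics/top0.png')[155:240,285:385]; cv2.imwrite('pics/td.png',cv2.resize(a,None,fx=7,fy=7,interpolation=cv2.INTER_CUBIC))
```

```text
(no output)
```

View pics/sd.png

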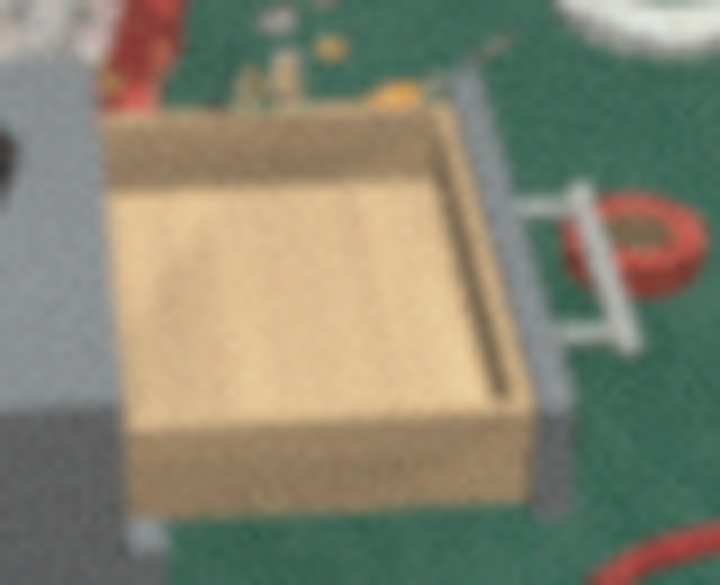

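View pics/td.png

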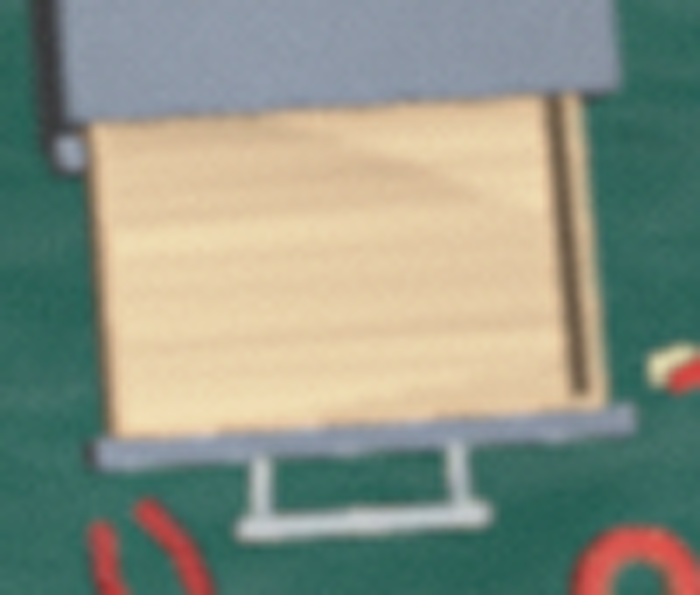

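Run:
```python
from h import *
load();np.set_printoptions(precision=1,suppress=True)
s=lambda u,v:(225+u/9-.44,145+v/9-.44); t=lambda u,v:(285+u/7-.43,155+v/7-.43)
print('panel outer L',*tri(s(572,405),t(100,466)))
print('panel outer R',*tri(s(487,72),t(635,428)))
print('panel inner L',*tri(s(530,408),t(95,445)))
print('panel inner R',*tri(s(452,72),t(632,405)))
print('handle L',*tri(s(632,348),t(240,527)))
print('handle R',*tri(s(580,188),t(488,512)))
print('chest L',*tri(s(125,405),t(70,118)))
print(plane('top',t(620,90),140))
```

```text
panel outer L [457.1 -64.2 127. ] [-0.2 -0. ] [-0.   0.2]
panel outer R [ 480.  -334.   127.7] [-1.1 -0.1] [-0.2  1.3]
panel inner L [470.5 -61.8 126.7] [0.6 0.1] [ 0.1 -0.6]
panel inner R [ 493.8 -332.7  128.1] [-0.6 -0.1] [-0.1  0.6]
handle L [ 427.1 -139.2  104.5] [-0.5 -0. ] [-0.1  0.5]
handle R [ 438.5 -266.   106. ] [-0.4 -0. ] [-0.1  0.4]
chest L [629.7 -44.2 139.9] [-0.6 -0.1] [-0.   0.6]
[ 654.7 -322.8  140. ]
```

Run:
```python
from h import *
go((471,73,150),down(105.5)); go((555,-191.7,150),down(4.85));
```

```text
shift [ 0.008  0.001 -0.592] turn [-0.0005  0.0023  0.0002] rows 2.3691208148098575 0.03286305399244371
shift [-0.042 -1.386 -0.591] turn [0.0017 0.0021 0.8389] rows 6.030008565895565 11.719342151283035
```

Request:
servo_tool --rows '[[1,[0,0,-0.3],[0,0,0]],[1,[0,0,-0.5],[0,0,0]],[1,[0,0,-0.59],[0,0,0]],[1,[0,-0.2,-0.59],[0,0,0.06]],[1,[-0.01,-0.3,-0.59],[0,0,0.13]],[1,[-0.01,-0.4,-0.59],[0,0,0.2]],[1,[-0.02,-0.5,-0.59],[0,0,0.27]],[1,[-0.02,-0.6,-0.59],[0,0,0.34]],[1,[-0.03,-0.7,-0.59],[0,0,0.41]],[1,[-0.03,-0.8,-0.59],[0,0,0.48]],[1,[-0.03,-0.9,-0.59],[0,0,0.55]],[1,[-0.04,-0.98,-0.59],[0,0,0.62]],[1,[-0.04,-0.98,-0.59],[0,0,0.69]],[1,[-0.04,-0.98,-0.59],[0,0,0.76]],[1,[-0.04,-0.98,-0.59],[0,0,0.82]],[1,[-0.04,-0.98,-0.59],[0,0,0.839]],[1,[-0.04,-0.98,-0.59],[0,0,0.839]]]'

```text
t: 11.05
position: [530.7, -113.5, 146.8]
tool_rot: [[-0.084, 0.996, -0.001], [0.996, 0.084, 0.0], [0.001, -0.001, -1.0]]
contact_force: [0.0, 0.1, 0.0]
width: 10.2
```

Run:
```python
from look import *
s=state();print(s['position'],s['contact_force'],s['width'],s['joint_positions'])
go((555,-191.7,120),down(4.85))
look('side','s8',100,300,200,400,3)
```

```text
[ 530.65591658 -113.47014309  146.77963118] [0.02404816 0.08316707 0.04899387] 10.212708336394506 [-2.90893233e-01  2.35383243e-01  1.88759741e+00 -2.37504369e-05
  1.02016457e+00 -3.75411962e-01]
shift [-0.4    0.088  0.134] turn [-0.0007 -0.0003 -0.0001] rows 1.7239134034389036 0.010386100958800597
```

View pics/s8.png

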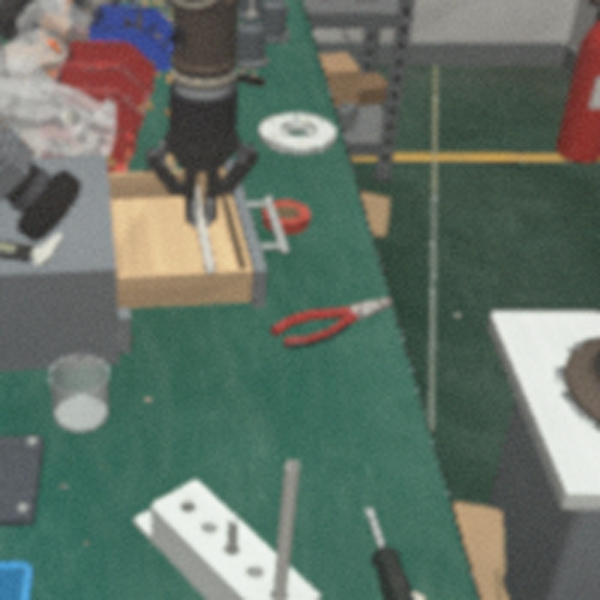

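Request:
servo_tool --rows '[[1,[-0.2,0.04,0],[0,0,0]],[1,[-0.4,0.088,0],[0,0,0]],[1,[-0.4,0.088,0.05],[0,0,0]],[1,[-0.4,0.088,0.15],[0,0,0]],[1,[-0.4,0.088,0.25],[0,0,0]],[1,[-0.4,0.088,0.3],[0,0,0]],[1,[-0.4,0.088,0.34],[0,0,0]],[1,[-0.4,0.088,0.34],[0,0,0]]]'

```text
t: 11.9
position: [554.7, -191.2, 78.4]
tool_rot: [[-0.085, 0.996, -0.002], [0.996, 0.085, 0.001], [0.001, -0.002, -1.0]]
contact_force: [0.1, 0.6, -0.6]
width: 10.1
```

Run:
```python
from look import *
s=state();print(s['position'],s['contact_force'],s['width'])
go((555,-191.7,71),down(4.85))
look('side','s9',130,220,210,310,7)
```

```text
[ 554.68294158 -191.1890424    78.43475936] [ 0.0754181   0.62586087 -0.6133855 ] 10.14247676763664
shift [-0.003  0.001  0.037] turn [-0.001  -0.0006  0.0001] rows 0.1491807634042017 0.016775578018799312
```

View pics/s9.png

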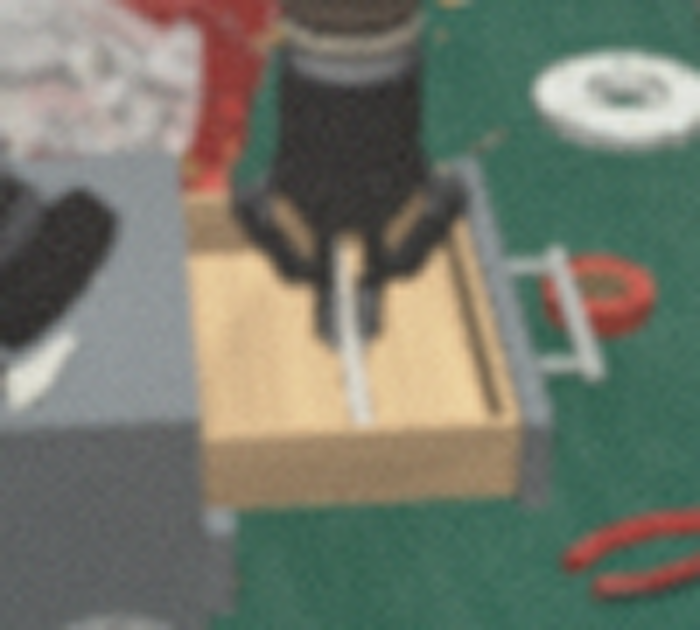

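Request:
servo_tool --rows '[[1,[0,0,0.015],[0,0,0]],[1,[0,0,0.028],[0,0,0]],[1,[0,0,0.033],[0,0,0]],[1,[0,0,0.033],[0,0,0]]]'

```text
t: 12.35
position: [555.7, -191.8, 73.2]
tool_rot: [[-0.084, 0.996, 0.0], [0.996, 0.084, -0.0], [-0.0, 0.0, -1.0]]
contact_force: [-0.8, -0.1, -1.5]
width: 10.1
```

Request:
servo_tool --rows '[[1,[0,0,0.007],[0,0,0]],[1,[0,0,0.012],[0,0,0]],[1,[0,0,0.012],[0,0,0]]]'

```text
t: 12.65
position: [555.4, -191.8, 70.5]
tool_rot: [[-0.084, 0.996, -0.0], [0.996, 0.084, 0.0], [0.0, -0.0, -1.0]]
contact_force: [-0.2, -0.3, -1.3]
width: 10.4
```

Request:
servo_tool --rows '[[0.7,[0,0,0.004],[0,0,0]],[0.4,[0,0,0.004],[0,0,0]],[0.3,[0,0,0.004],[0,0,0]],[0.3,[0,0,0.004],[0,0,0]],[0.3,[0,0,0.004],[0,0,0]],[0.3,[0,0,-0.15],[0,0,0]],[0.3,[0,0,-0.4],[0,0,0]],[0.3,[0,0,-0.5],[0,0,0]],[0.3,[0,0,-0.5],[0,0,0]]]'

```text
t: 13.55
position: [559.0, -193.3, 175.7]
tool_rot: [[-0.084, 0.996, 0.009], [0.996, 0.084, -0.004], [-0.005, 0.009, -1.0]]
contact_force: [-0.9, -0.3, 0.6]
width: 29.4
```

Run:
```python
from look import *
s=state();print(s['position'],s['contact_force'],s['width'])
go((385,-206,160),down(4.85))
look('side','s10',130,220,210,310,7)
```

```text
[ 558.98570571 -193.26339588  175.69054402] [-0.86624448 -0.25834688  0.61148983] 29.366901812310097
shift [ 0.01  -0.873  0.071] turn [ 0.0041  0.0022 -0.0001] rows 3.5031094785646073 0.06466666323522512
```

View pics/s10.png

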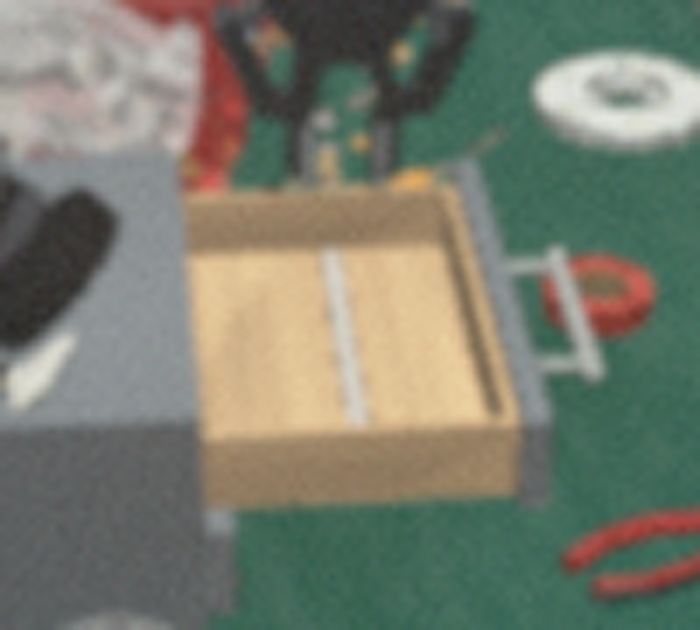

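Request:
servo_tool --rows '[[1,[0,-0.25,0],[0,0,0.06]],[1,[0,-0.5,0],[0,0,0.13]],[1,[0,-0.7,0],[0,0,0.2]],[1,[0.01,-0.86,0],[0,0,0.27]],[1,[0.01,-0.86,0.1],[0,0,0.34]],[1,[0.01,-0.86,0.2],[0,0,0.41]],[1,[0.01,-0.86,0.3],[0,0,0.48]],[1,[0.01,-0.86,0.4],[0,0,0.55]],[1,[0.01,-0.86,0.48],[0,0,0.62]],[1,[0.01,-0.86,0.5],[0,0,0.69]],[1,[0.01,-0.86,0.5],[0,0,0.75]],[1,[0.01,-0.86,0.5],[0,0,0.75]],[1,[0.01,-0.86,0.5],[0,0,0.75]]]'

```text
t: 14.9
position: [383.0, -203.7, 69.6]
tool_rot: [[0.996, 0.087, -0.002], [0.087, -0.996, 0.001], [-0.002, -0.002, -1.0]]
contact_force: [-0.6, -0.6, 0.5]
width: -0.2
```

Run:
```python
from look import *
s=state();print(s['position'],s['contact_force'],s['width'],s['joint_positions'])
print(s['tool_rot'])
go((388+180*.9964,-207+180*.0845,s['position'][2]),down(-85.15))
look('side','s11',130,230,210,330,6)
```

```text
[ 383.01214483 -203.66424868   69.58748423] [-0.63103183 -0.60959696  0.45259244] -0.17158581607723744 [-5.89174300e-01  1.63431085e-01  2.17341022e+00  1.58085670e-05
  8.07292854e-01  8.94558184e-01]
[[ 0.99621121  0.0869413  -0.00210666]
 [ 0.08694439 -0.99621215  0.00142175]
 [-0.00197507 -0.00159952 -0.99999677]]
shift [ 0.923  0.021 -0.002] turn [-0.0008  0.0009  0.0011] rows 3.694437980886833 0.023336303684191255
```

View pics/s11.png

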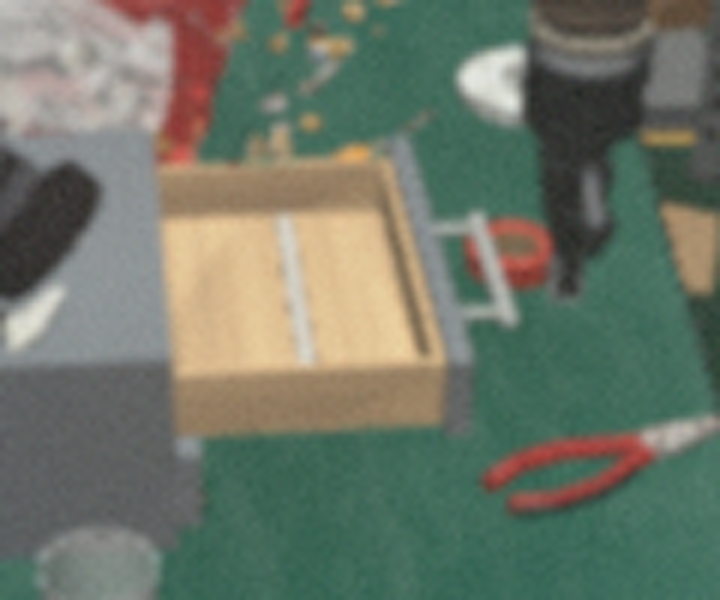

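Request:
servo_tool --rows '[[1,[0.06,0.001,0],[0,0,0]],[1,[0.12,0.002,0],[0,0,0]],[1,[0.15,0.003,0],[0,0,0]],[1,[0.17,0.004,0],[0,0,0]],[1,[0.2,0.004,0],[0,0,0]],[1,[0.23,0.005,0],[0,0,0]],[1,[0.27,0.005,0],[0,0,0]],[1,[0.31,0.006,0],[0,0,0]],[1,[0.35,0.007,0],[0,0,0]],[1,[0.4,0.008,0],[0,0,0]],[1,[0.45,0.009,0],[0,0,0]],[1,[0.5,0.01,0],[0,0,0]],[1,[0.55,0.011,0],[0,0,0]],[1,[0.6,0.012,0],[0,0,0]],[1,[0.65,0.013,0],[0,0,0]],[1,[0.7,0.014,0],[0,0,0]],[1,[0.74,0.015,0],[0,0,0]],[1,[0.78,0.016,0],[0,0,0]],[1,[0.8,0.016,0],[0,0,0]]]'

```text
t: 16.85
position: [545.0, -194.3, 70.9]
tool_rot: [[0.996, 0.085, 0.001], [0.085, -0.996, -0.001], [0.001, 0.001, -1.0]]
contact_force: [-0.7, 1.1, 0.0]
width: -0.0
```

Run:
```python
from look import *
s=state();print(s['position'],s['contact_force'],s['width'])
look('side','s12',130,230,210,330,6)
```

```text
[ 544.99579995 -194.30082205   70.87823579] [-0.73308506  1.07425457  0.01664757] -0.04109000464997236
```

View pics/s12.png

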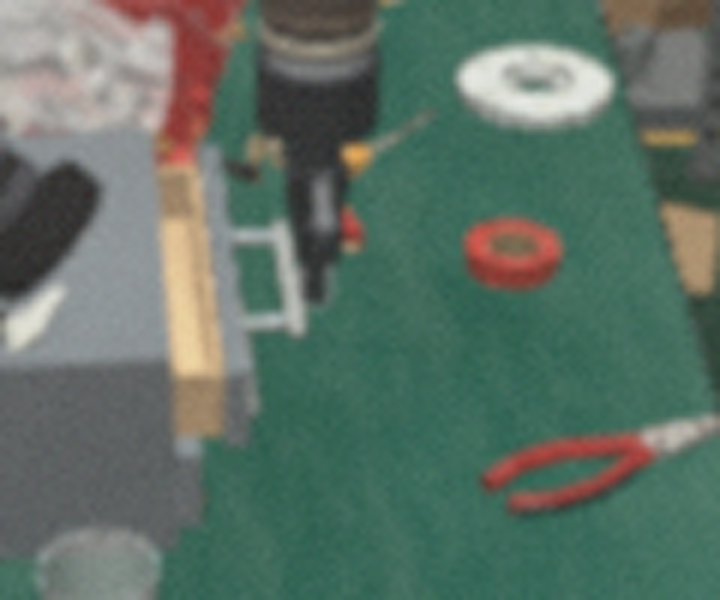

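Request:
servo_tool --rows '[[1,[0.04,0.001,0],[0,0,0]],[1,[0.08,0.002,0],[0,0,0]],[1,[0.11,0.003,0],[0,0,0]],[1,[0.14,0.003,0],[0,0,0]],[1,[0.14,0.003,0],[0,0,0]]]'

```text
t: 17.4
position: [573.3, -192.6, 71.0]
tool_rot: [[0.996, 0.085, 0.002], [0.085, -0.996, -0.001], [0.002, 0.001, -1.0]]
contact_force: [0.2, -0.5, -0.3]
width: 0.0
```

Request:
servo_tool --rows '[[1,[0.02,0,0],[0,0,0]],[1,[0.04,0.001,0],[0,0,0]],[1,[0.04,0.001,0],[0,0,0]]]'

```text
t: 17.7
position: [574.2, -192.2, 70.5]
tool_rot: [[0.996, 0.086, -0.013], [0.086, -0.996, 0.001], [-0.013, -0.002, -1.0]]
contact_force: [-13.5, -2.2, 10.3]
width: 0.0
```

Run:
```python
from look import *
s=state();print(s['position'],s['contact_force'],s['width'])
look('side','s13',130,230,210,330,6)
```

```text
[ 574.20009573 -192.21884719   70.54830547] [-13.47368864  -2.20900082  10.27261833] 0.006802339283820762
```

View pics/s13.png

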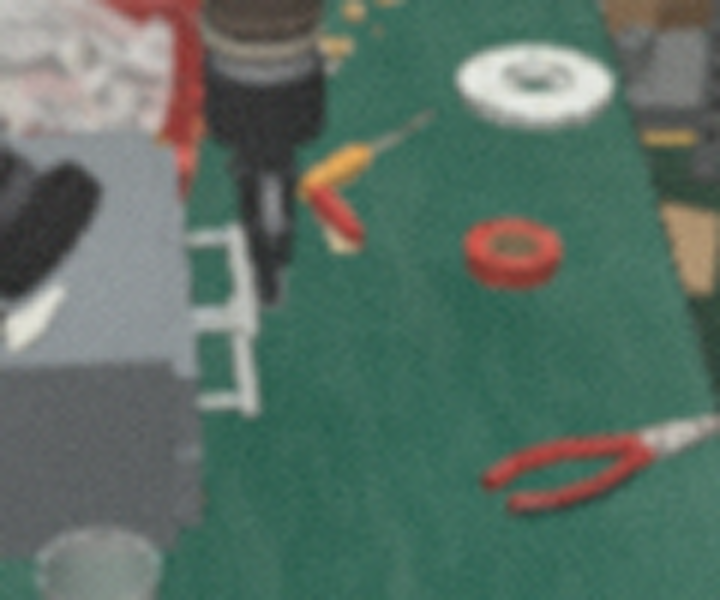

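Request:
servo_tool --rows '[[1,[-0.1,0,0],[0,0,0]],[1,[-0.3,0,0],[0,0,0]],[1,[-0.5,0,-0.2],[0,0,0]],[1,[-0.6,-0.2,-0.4],[0,0,0]],[1,[-0.6,-0.4,-0.6],[0,0,0]],[1,[-0.6,-0.6,-0.8],[0,0,0]],[1,[-0.6,-0.8,-0.9],[0,0,0]],[1,[-0.6,-0.9,-0.9],[0,0,0]],[1,[-0.6,-0.9,-0.9],[0,0,0]]]'

```text
t: 18.65
position: [446.4, -19.3, 253.7]
tool_rot: [[0.996, 0.089, 0.007], [0.089, -0.996, 0.001], [0.007, -0.0, -1.0]]
contact_force: [-0.0, 0.6, 0.1]
width: 0.1
```

Run:
```python
from h import *
s=state();np.set_printoptions(precision=3,suppress=True)
print(s['position'],s['joint_positions'])
L=[json.loads(l) for l in open('log.jsonl')]
L.append([[1.26929718e+00,3.08998798e-01,1.63521329e+00,0,1.19968702e+00,-6.97492437e-02],[143.348,607.458,218.438],None])
Q=np.array([l[0] for l in L]);P=np.array([l[1] for l in L])
r=np.hypot(P[:,0],P[:,1]);z=P[:,2]
print(len(L), np.degrees(np.arctan2(P[:,1],P[:,0])-Q[:,0]))
def f(p):
    L1,L2,a,h,b,T=p
    q2,q23=Q[:,1],Q[:,1]+Q[:,2];q235=q23+Q[:,4]
    rr=b+L1*np.sin(q2)+L2*np.sin(q23)+a*np.cos(q23)+T*np.sin(q235)
    zz=h+L1*np.cos(q2)+L2*np.cos(q23)-a*np.sin(q23)+T*(np.cos(q235))
    return np.r_[rr-r,zz-z,.01*(T-250),.01*(b)]
o=least_squares(f,[400,400,0,300,0,250]);print(o.x,np.round(o.fun,2))
```

```text
[446.358 -19.344 253.737] [-0.142 -0.085  2.     0.002  1.221  1.339]
27 [3.991 3.991 5.279 5.381 5.289 5.289 5.219 5.234 5.242 5.233 5.241 5.232
 5.202 5.211 5.211 4.597 4.597 4.253 4.253 4.219 4.219 5.756 5.756 4.308
 3.978 5.666 3.997]
[480.067 525.903  35.659 304.648   2.218 318.482] [-0.04 -0.04  0.06  0.07  0.06  0.06 -0.05 -0.01 -0.01 -0.03 -0.02 -0.05
 -0.07 -0.05 -0.05  0.07  0.07  0.04  0.04 -0.07 -0.07 -0.   -0.    0.01
  0.22 -0.13 -0.02  0.01  0.01 -0.07 -0.05 -0.03 -0.03 -0.01 -0.01 -0.
  0.    0.    0.01 -0.01 -0.01 -0.01 -0.01 -0.01  0.08  0.08  0.01  0.01
 -0.05 -0.05  0.08  0.11 -0.08  0.01  0.68  0.02]
```

Request:
servo_tool --rows '[[-0.3,[0,0,0],[0.07,0,0]],[-0.3,[0,0,0],[0.14,0,0]],[-0.3,[0,0,0],[0.21,0,0]],[-0.3,[0,0,0],[0.28,0,0]],[-0.3,[0,0,0],[0.28,0,0]],[-0.3,[0,0,0],[0.28,0,0]]]'

```text
t: 19.25
position: [444.7, -23.7, 249.6]
tool_rot: [[0.997, 0.067, -0.047], [0.082, -0.831, 0.551], [-0.002, -0.553, -0.833]]
contact_force: [0.1, 0.8, -0.4]
width: 55.6
```

```bash
cat > fit.py <<'E'
from h import *
# generic: screw-axis model: base Rz(q1), y-axis joints 2,3, roll about forearm q4, pitch q5, roll q6
def fk(q,p):
    L1,L2,a,h,b,d,T,tx,ty,s4,d4=p
    ry=lambda t:Ro.from_rotvec([0,t,0]).as_matrix(); rz=lambda t:Ro.from_rotvec([0,0,t]).as_matrix()
    R=rz(q[0]);x=R@np.array([b,d,h]);R=R@ry(q[1]);x=x+R@[0,0,L1];R=R@ry(q[2]);x=x+R@[a,d4,L2];R=R@rz(s4*q[3])@ry(q[4])@rz(q[5]);x=x+R@[tx,ty,T]
    return x,R
def data():
    L=[json.loads(l) for l in open('log.jsonl')];return L
def fit(s4=1,free=None):
    L=data()
    p0=np.array([480,526,35,300,0,22,318,0,0,s4,22.])
    def f(v):
        p=np.r_[v[:9],s4,v[9]]
        return np.r_[np.hstack([fk(l[0],p)[0]-l[1] for l in L]),0.003*(v[[4,6,7,8,9]]-[0,250,0,0,0])]
    o=least_squares(f,np.r_[p0[:9],p0[10]]);p=np.r_[o.x[:9],s4,o.x[9]]
    return p,o.fun
E
python3 - <<'E'
from fit import *
np.set_printoptions(precision=3,suppress=True)
s=state();print(s['position'],s['joint_positions']);print(s['tool_rot'])
p,_=fit()
for s4 in(1,-1):
    p[9]=s4; x,R=fk(s['joint_positions'],p); print(s4,x,R.T@s['tool_rot'])
for s4 in (1,-1):
    p,e=fit(s4);print(p,np.abs(e).max(),e[-9:])
E
```

```text
[444.655 -23.66  249.633] [-0.505  0.1    1.938  0.48   1.469  0.845]
[[ 0.997  0.067 -0.047]
 [ 0.082 -0.831  0.551]
 [-0.002 -0.553 -0.833]]
1 [444.655 -23.661 249.633] [[ 0. -1.  0.]
 [ 1.  0.  0.]
 [-0.  0.  1.]]
-1 [ 298.422 -287.994  249.633] [[-0.292 -0.76   0.581]
 [ 0.81   0.126  0.573]
 [-0.509  0.638  0.578]]
[481.8   526.5    36.6   314.497  -0.     43.5   328.898   0.     -0.
   1.      0.   ] 0.23669268647973024 [ 0.     0.    -0.001 -0.    -0.     0.237  0.    -0.     0.   ]
[ 531.973  549.113   46.93  -131.192  -28.265   53.954  -92.982    9.528
   -6.68    -1.      -0.705] 138.38644328022346 [   8.754   50.312 -138.386  -60.559   -0.085   -1.029    0.029   -0.02
   -0.002]
```

```bash
cat > plan.py <<'E'
from fit import *
PF=np.array([481.8,526.5,36.6,314.5,0,43.5,328.9,0,0,1,0])
LO=np.array([-3.06,-.79,.05,-1.19,.05,-2.94]);HI=np.array([3.06,1.96,2.63,4.34,2.64,2.94])
Z9=Ro.from_rotvec([0,0,-np.pi/2]).as_matrix() # R_fk^T R_tool
def fkt(q):
    x,R=fk(q,PF); return x,R@M9
M9=np.array([[0,-1,0],[1,0,0],[0,0,1.]])
def ik(P,R,q0):
    def f(q):
        x,Rr=fkt(q); return np.r_[(x-P)/100,3*Ro.from_matrix(Rr.T@R).as_rotvec()]
    o=least_squares(f,np.clip(q0,LO+1e-3,HI-1e-3),bounds=(LO,HI)); return o.x,np.abs(o.fun).max()
def links(q):
    b=fk(q,PF); L1,L2,a,h,_,d=PF[:6]
    ry=lambda t:Ro.from_rotvec([0,t,0]).as_matrix(); rz=lambda t:Ro.from_rotvec([0,0,t]).as_matrix()
    R=rz(q[0]);sh=R@np.array([0,d,h]);R=R@ry(q[1]);el=sh+R@[0,0,L1];R=R@ry(q[2]);el2=el+R@[a,0,0];wr=el+R@[a,0,L2]
    return sh,el,el2,wr
def grasp_R(phi,eps,up=1):
    phi,eps=np.radians([phi,eps]); z=np.array([np.cos(eps)*np.cos(phi),np.cos(eps)*np.sin(phi),-np.sin(eps)])
    y=up*np.array([-np.sin(phi),np.cos(phi),0]); return np.column_stack([np.cross(y,z),y,z])
YAWC=np.radians(2)
fwd=np.array([np.cos(YAWC),np.sin(YAWC),0]);lat=np.array([-np.sin(YAWC),np.cos(YAWC),0])
U=(fwd+[0,0,1])/np.sqrt(2)
TIP=Ro.from_rotvec(lat*np.pi/4).as_matrix()
def final_R(Rg,psi): return Ro.from_rotvec(U*np.radians(psi)).as_matrix()@TIP@Rg
E
python3 - <<'E'
from plan import *
np.set_printoptions(precision=2,suppress=True)
print(TIP@[0,0,1],U)
s=json.loads(open('log.jsonl').readlines()[-1]);q0=np.array(s[0])
print(fkt(q0)[0]-s[1],np.abs(fkt(q0)[1]-np.array(s[2])).max())
tube=np.array([470.5,336,0]);foc=np.array([606,151,272.])
for phi in (45,60,75,90):
  for eps in (0,15,30):
    for up in (1,-1):
      Rg=grasp_R(phi,eps,up); g=150; Pg=tube+[0,0,g]-0*Rg[:,2]
      best=None
      for g0 in (q0,[.2,.5,2,1.5,1.4,0.],[-.2,.5,2,1.5,1.4,-1.5],[-.2,.5,2,1.5,1.4,1.5]):
        q,e=ik(Pg,Rg,np.array(g0))
        if e<1e-3: best=q;break
      if best is None: print(phi,eps,up,'no grasp');continue
      out=[]
      for psi in (-30,0,30):
        Rf=final_R(Rg,psi);qf,e=ik(foc-(210-g)*U,Rf,q)
        if e<1e-3: out.append((psi,qf,links(qf)[3],np.minimum(qf-LO,HI-qf).min()))
      print(phi,eps,up,q,'wr',links(q)[3],'m %.2f'%np.minimum(q-LO,HI-q).min());
      for o in out: print('     ',*o)
E
```

```text
[0.71 0.02 0.71] [0.71 0.02 0.71]
[ 0. -0. -0.] 5.689893001203927e-16
45 0 1 [0.24 0.73 2.47 2.6  1.62 1.54] wr [237.93 103.43 150.  ] m 0.16
45 0 -1 [ 0.24  0.73  2.47  2.6   1.62 -1.6 ] wr [237.93 103.43 150.  ] m 0.16
      -30 [ 0.07 -0.13  2.32  0.91  0.26  0.7 ] [339.71  67.67 456.18] 0.20622729990018412
      0 [-0.3   0.12  2.23  1.34  0.99 -0.02] [401.44 -80.59 399.66] 0.40250883734064447
      30 [-0.4   0.51  1.97  1.27  1.54 -0.16] [ 506.62 -167.19  297.57] 0.6644639897047144
45 15 1 [0.26 0.41 2.52 2.58 1.12 1.69] wr [245.86 111.36 235.13] m 0.11
45 15 -1 [ 0.26  0.41  2.52  2.58  1.12 -1.45] wr [245.86 111.36 235.13] m 0.11
      -30 [ 0.07 -0.07  2.14  0.38  0.57  1.22] [407.5   72.56 508.65] 0.48899612019780303
      0 [-0.24  0.14  2.06  0.98  1.05  0.32] [467.12 -70.65 454.06] 0.5691817729471986
      30 [-0.34  0.49  1.83  1.05  1.55  0.01] [ 568.72 -154.3   355.45] 0.8010096984128956
45 30 1 [0.32 0.15 2.48 2.4  0.62 1.96] wr [269.09 134.59 314.45] m 0.15
45 30 -1 [ 0.32  0.15  2.48  2.4   0.62 -1.18] wr [269.09 134.59 314.45] m 0.15
      -30 [0.08 0.06 1.94 0.24
[... 3750 characters left out ...]
6542
      0 [-0.33  0.67  1.68  1.05  1.78 -0.08] [ 627.   -165.96  297.61] 0.8641666762636357
      30 [-0.23  0.98  1.37  1.05  2.21 -0.22] [ 738.94 -125.03  184.3 ] 0.4285601008098423
90 30 1 [0.02 0.4  2.1  1.25 1.15 2.28] wr [470.5   51.16 314.45] m 0.53
      30 [-0.18  0.94  1.28  0.86  2.2   2.9 ] [783.09 -94.46 251.3 ] 0.04113292778218858
90 30 -1 [ 0.02  0.4   2.1   1.25  1.15 -0.86] wr [470.5   51.16 314.45] m 0.53
      -30 [-0.23  0.35  1.79  0.79  1.39  0.34] [581.58 -91.55 452.59] 0.835611579390237
      0 [-0.25  0.65  1.56  0.86  1.8   0.01] [ 682.72 -131.16  352.89] 0.8388275732469785
      30 [-0.18  0.94  1.28  0.86  2.2  -0.24] [783.09 -94.46 251.3 ] 0.44113776470093846
```

Run:
```python
from plan import *
np.set_printoptions(precision=3,suppress=True)
s=state();q=np.array(s['joint_positions'])
Rg=grasp_R(75,15,-1);P=np.array([470.5,336,150])-130*Rg[:,2]
print(P);go(P,Rg,s)
R0=np.array(s['tool_rot']);rv=Ro.from_matrix(R0.T@Rg).as_rotvec()
for k in np.linspace(0.1,1,10):
    q,e=ik(s['position']+k*(P-s['position']),R0@Ro.from_rotvec(rv*k).as_matrix(),q);print(q,'%.4f'%e,links(q)[3])
```

```text
[438.    214.708 183.646]
shift [ 0.065 -0.81   0.933] turn [ 0.156  0.364 -0.614] rows 4.948459248919124 10.201574356869068
[-0.507  0.064  2.009  0.56   1.41   0.687] 0.0000 [ 435.974 -192.573  509.415]
[-0.509  0.039  2.077  0.646  1.361  0.517] 0.0000 [ 413.899 -181.378  491.629]
[-0.51   0.025  2.141  0.738  1.321  0.336] 0.0000 [ 394.356 -170.932  470.62 ]
[-0.509  0.027  2.198  0.835  1.292  0.143] 0.0000 [ 377.785 -160.921  446.724]
[-0.503  0.044  2.249  0.934  1.275 -0.061] 0.0000 [ 364.558 -151.023  420.346]
[-0.492  0.08   2.29   1.033  1.271 -0.273] 0.0000 [ 354.966 -140.912  391.947]
[-0.474  0.134  2.32   1.129  1.279 -0.491] 0.0000 [ 349.22  -130.268  362.035]
[-0.448  0.204  2.338  1.217  1.301 -0.711] 0.0000 [ 347.438 -118.782  331.156]
[-0.414  0.287  2.342  1.296  1.335 -0.926] 0.0000 [ 349.645 -106.167  299.876]
[-0.372  0.378  2.332  1.361  1.379 -1.133] 0.0000 [355.775 -92.16  268.772]
```

Request:
servo_tool --rows '[[-0.3,[0.005,-0.07,0.08],[0.013,0.03,-0.05]],[-0.3,[0.01,-0.14,0.16],[0.026,0.06,-0.1]],[-0.3,[0.015,-0.2,0.23],[0.039,0.09,-0.155]],[-0.3,[0.02,-0.27,0.31],[0.052,0.12,-0.205]],[-0.3,[0.025,-0.34,0.39],[0.065,0.15,-0.255]],[-0.3,[0.03,-0.4,0.47],[0.078,0.18,-0.305]],[-0.3,[0.035,-0.47,0.54],[0.091,0.21,-0.36]],[-0.3,[0.04,-0.54,0.62],[0.104,0.243,-0.41]],[-0.3,[0.05,-0.61,0.7],[0.117,0.273,-0.46]],[-0.3,[0.055,-0.68,0.78],[0.13,0.303,-0.51]],[-0.3,[0.06,-0.74,0.86],[0.143,0.334,-0.563]],[-0.3,[0.065,-0.81,0.933],[0.156,0.364,-0.614]],[-0.3,[0.065,-0.81,0.933],[0.156,0.364,-0.614]],[-0.3,[0.065,-0.81,0.933],[0.156,0.364,-0.614]]]'

```text
t: 20.65
position: [437.4, 216.7, 185.0]
tool_rot: [[0.065, 0.967, 0.245], [0.251, -0.254, 0.934], [0.966, 0.001, -0.259]]
contact_force: [0.4, 0.3, 0.5]
width: 55.6
```

Run:
```python
from look import *
s=state();print(s['position'],s['contact_force'],s['width'],s['joint_positions'])
print(s['tool_rot'])
look('side','s14',160,360,190,390,3.8)
look('top','t14',150,270,130,290,4.8)
```

```text
[437.36528245 216.71522836 184.98263358] [0.41940179 0.33037478 0.46567899] 55.57521012557221 [-0.36697446  0.37423033  2.33106053  1.3594284   1.37942004 -1.12967745]
[[ 6.49205092e-02  9.67299126e-01  2.45189169e-01]
 [ 2.51178907e-01 -2.53636575e-01  9.34118646e-01]
 [ 9.65761091e-01  9.42889408e-04 -2.59431352e-01]]
```

View pics/s14.png

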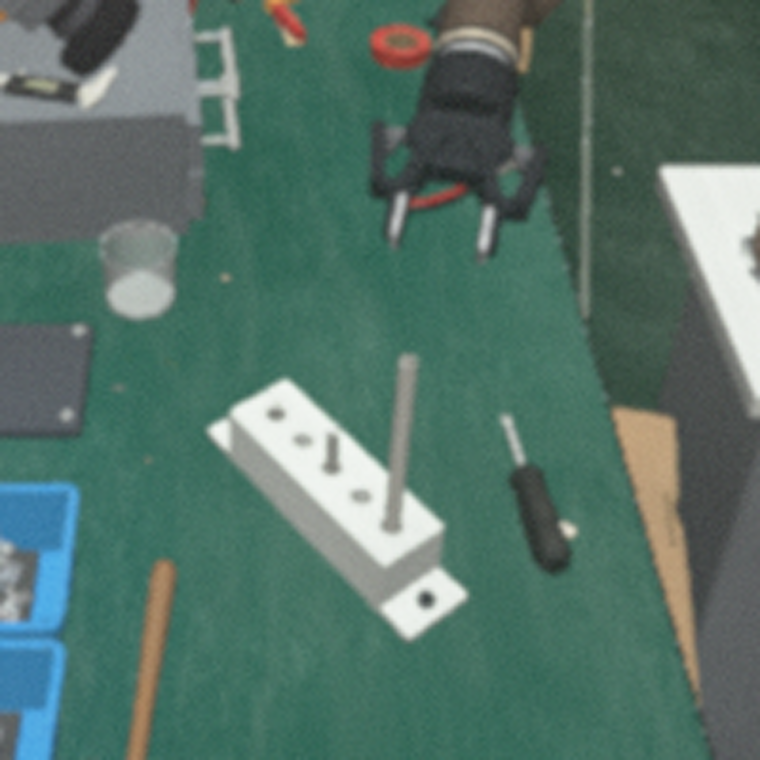

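View pics/t14.png

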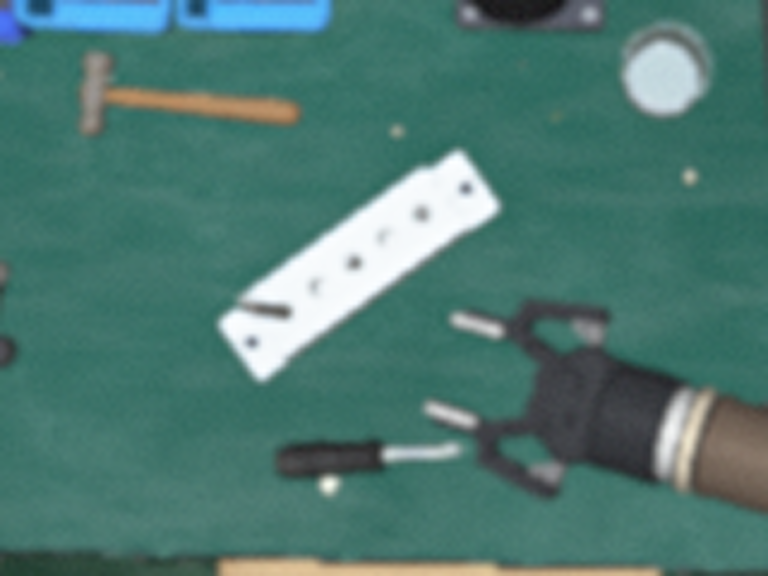

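Run:
```python
from fit import *
load();np.set_printoptions(precision=1,suppress=True)
s=json.loads(open('log.jsonl').readlines()[-1]);P=np.array(s[1]);R=np.array(s[2])
S=lambda u,v:(190+u/3.8-.37,160+v/3.8-.37);T=lambda u,v:(130+u/4.8-.4,150+v/4.8-.4)
a=tri(S(395,243),T(452,318));b=tri(S(485,258),T(427,406))
for x in(a,b): print(*x,'tool frame',R.T@(x[0]-P))
m=(a[0]+b[0])/2;print(m,R.T@(m-P))
# tube in this view
print(tri(S(408,357),T(241,302)))
print('tube base', plane('side',S(391,526),52),plane('top',T(290,313),52))
```

```text
[466.1 196.3 191.2] [-0.7 -0.1] [-0.1  0.6] tool frame [  2.7  33.  -13.7]
[404.1 211.7 190.7] [-1.  -0.1] [-0.2  0.8] tool frame [  2.1 -30.9 -14.3]
[435.1 204.  190.9] [  2.4   1.  -14. ]
(array([472.3, 338.4, 217.7]), array([-0.9, -0.1]), array([-0.1,  0.7]))
tube base [469.9 335.7  52. ] [470.5 329.9  52. ]
```

Run:
```python
from plan import *
s=state();Rg=grasp_R(75,15,-1)
P=np.array([471,336,150])+22*Rg[:,2];print(P)
go(P,Rg,s); q,e=ik(P,Rg,np.array(s['joint_positions']));print(q,e,links(q)[3])
```

```text
[476.5        356.52627944 144.30598101]
shift [-0.012  0.004  0.758] turn [-0.0012  0.0002  0.0025] rows 3.031941062209635 0.038182452015389966
[ 0.01560486  0.51694244  2.25342561  1.73362786  1.22690958 -1.19115665] 2.842170943040401e-15 [394.275       49.65840179 229.43156494]
```

Request:
servo_tool --newtons 60 --rows '[[-0.3,[-0.003,0,0.15],[0,0,0]],[-0.3,[-0.006,0.001,0.32],[0,0,0]],[-0.3,[-0.008,0.002,0.48],[0,0,0]],[-0.3,[-0.01,0.003,0.6],[0,0,0]],[-0.3,[-0.012,0.004,0.67],[0,0,0]],[-0.3,[-0.012,0.004,0.67],[0,0,0]],[-0.3,[-0.012,0.004,0.67],[0,0,0]]]'

```text
t: 21.45
position: [472.1, 340.0, 149.2]
tool_rot: [[0.062, 0.967, 0.248], [0.25, -0.256, 0.934], [0.966, 0.004, -0.258]]
contact_force: [0.0, -0.0, -0.4]
width: 55.4
```

Run:
```python
from look import *
from plan import *
s=state();print(s['position'],s['contact_force'])
Rg=grasp_R(75,15,-1);go(np.array([471,336,150])+22*Rg[:,2],Rg,s)
look('side','s15',190,320,240,370,5.5)
look('top','t15',180,250,150,250,7)
```

```text
[472.05218249 339.97894724 149.17030052] [ 0.04208932 -0.00848066 -0.44658881]
shift [-0.001  0.     0.089] turn [-0.001  -0.0006  0.0025] rows 0.35623525259188615 0.03855905312223753
```

View pics/s15.png

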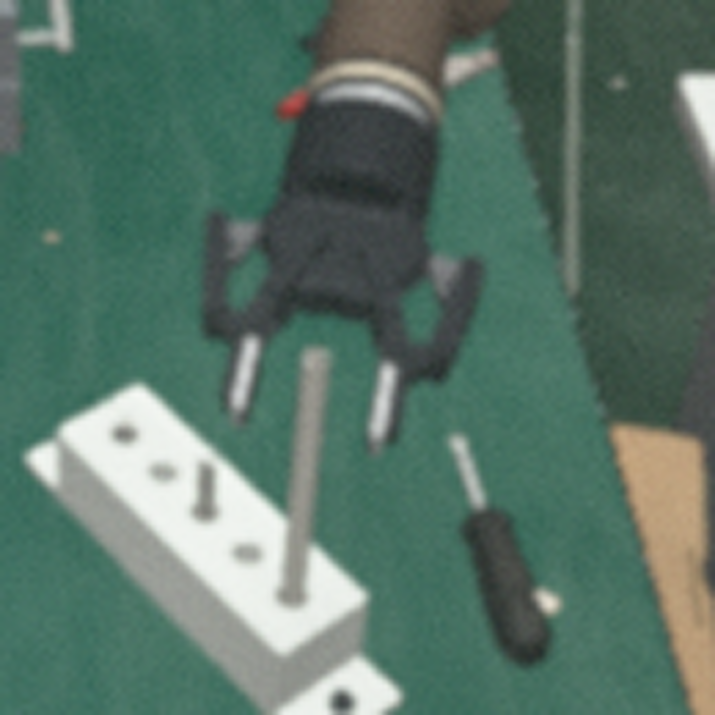

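View pics/t15.png

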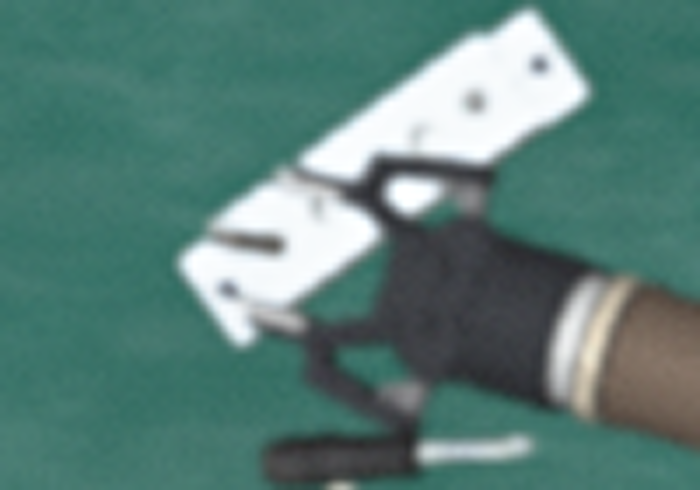

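Request:
servo_tool --newtons 60 --rows '[[-0.3,[0,0,0.05],[0,0,0]],[-0.3,[0,0,0.1],[0,0,0]],[-0.3,[0,0,0.1],[0,0,0]],[1,[0,0,0.1],[0,0,0]],[1,[0,0,0.1],[0,0,0]],[1,[0,0,0.1],[0,0,0]],[1,[0,0,0.1],[0,0,0]],[1,[0,0,0.1],[0,0,0]],[1,[0,0,0.1],[0,0,0]],[1,[0,0,0.1],[0,0,0]]]'

```text
t: 22.55
position: [476.4, 358.8, 142.8]
tool_rot: [[0.064, 0.967, 0.248], [0.25, -0.256, 0.934], [0.966, 0.002, -0.258]]
contact_force: [-0.5, 0.2, 0.5]
width: 13.3
```

Run:
```python
from look import *
s=state();print(s['position'],s['contact_force'],s['width'])
look('side','s16',190,320,240,370,5.5)
```

```text
[476.4143267  358.84963169 142.80754558] [-0.50624828  0.23399891  0.50504978] 13.27429242611328
```

View pics/s16.png

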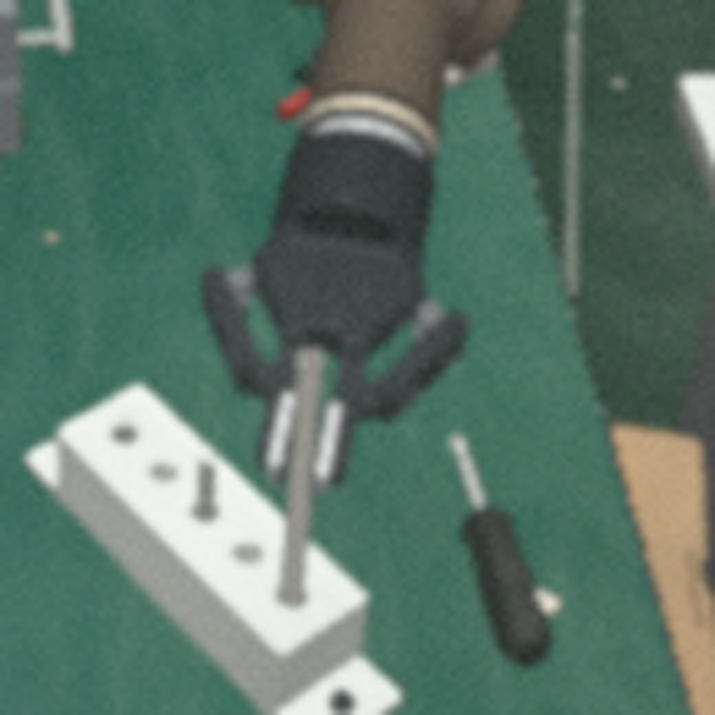

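Request:
servo_tool --newtons 60 --rows '[[1,[0,0,0],[0,0,0]],[1,[0,0,0],[0,0,0]],[1,[0,0,0],[0,0,0]]]'

```text
t: 22.9
position: [476.5, 358.9, 142.8]
tool_rot: [[0.064, 0.967, 0.248], [0.25, -0.256, 0.934], [0.966, 0.003, -0.258]]
contact_force: [-0.7, -0.7, -0.4]
width: 13.5
```

Request:
servo_tool --newtons 60 --rows '[[1,[0.03,0,-0.008],[0,0,0]],[1,[0.08,0,-0.021],[0,0,0]],[1,[0.15,0,-0.04],[0,0,0]],[1,[0.23,0,-0.062],[0,0,0]],[1,[0.31,0,-0.083],[0,0,0]],[1,[0.39,0,-0.104],[0,0,0]],[1,[0.43,0,-0.115],[0,0,0]],[1,[0.43,0,-0.115],[0,0,0]],[1,[0.43,0,-0.115],[0,0,0]]]'

```text
t: 23.8
position: [476.2, 358.8, 231.8]
tool_rot: [[0.063, 0.967, 0.248], [0.251, -0.256, 0.934], [0.966, 0.003, -0.258]]
contact_force: [0.2, -0.6, -0.2]
width: 13.4
```

Run:
```python
from look import *
s=state();print(s['position'],s['contact_force'],s['width'])
look('side','s17',130,330,210,390,4)
look('top','t17',160,260,140,270,6)
```

```text
[476.17485661 358.81420987 231.80914032] [ 0.24861616 -0.62925131 -0.17009898] 13.397428668395143
```

View pics/s17.png

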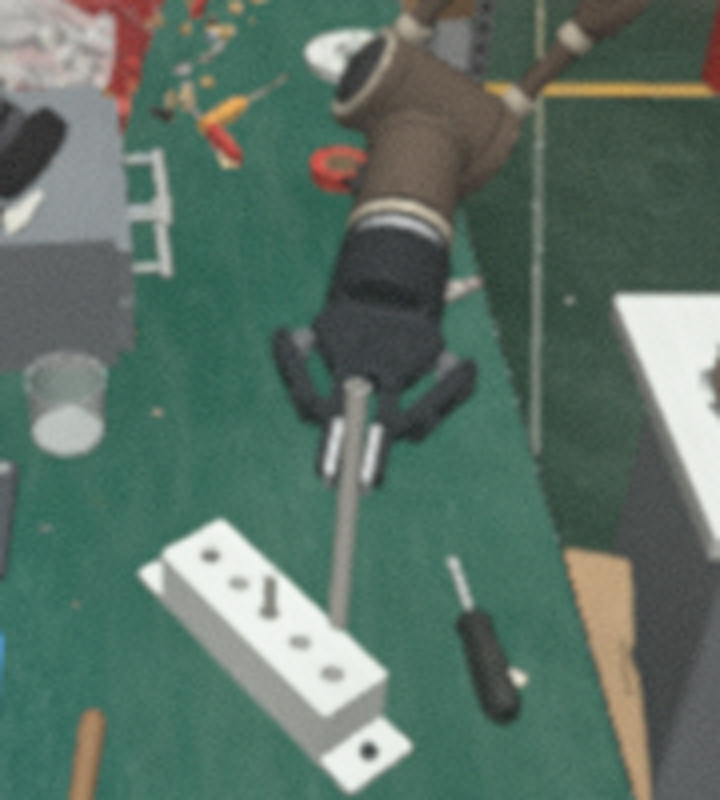

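View pics/t17.png

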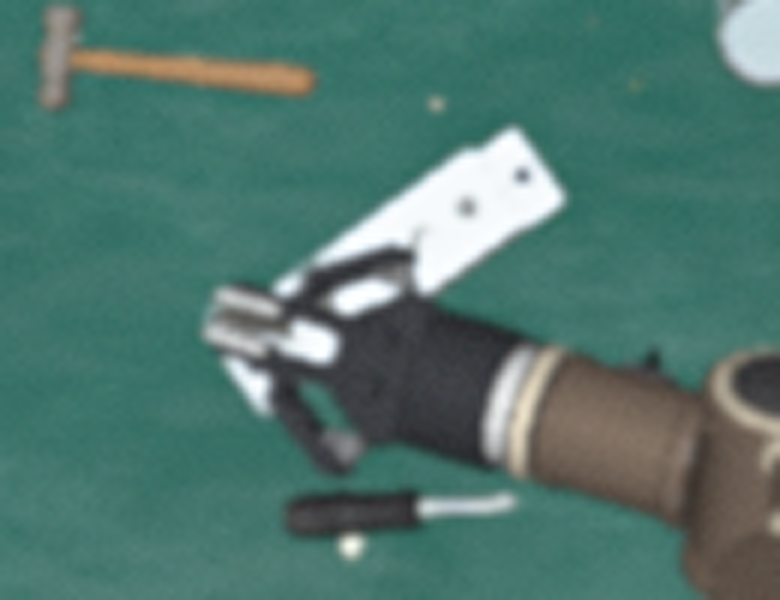

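Run:
```python
from fit import *
load();np.set_printoptions(precision=1,suppress=True)
s=json.loads(open('log.jsonl').readlines()[-1]);P=np.array(s[1]);R=np.array(s[2])
S=lambda u,v:(210+u/4-.37,130+v/4-.37);T=lambda u,v:(140+u/6-.4,160+v/6-.4)
for tp in [(212,325),(220,325)]:
    a,e1,e2=tri(S(359,383),T(*tp));print('top',a,e1,e2,R.T@(a-P))
o,d=ray('side',S(338,627));d/=np.linalg.norm(d)
w=o-a;b=w@d;c=w@w-200**2;disc=b*b-c;print(disc)
for t in (-b-np.sqrt(max(disc,0)),-b+np.sqrt(max(disc,0))):
    f=o+t*d;u=(a-f)/np.linalg.norm(a-f);print('foot',f,'u',np.round(u,3),'tool u',np.round(R.T@u,3),np.round(R.T@(f-P),1))
e=np.array([0,0,1.]);print('expected tool u',np.round(R.T@e,3), 'exp top',R.T@(np.array([471,337,210+89])-P))
```

```text
top [469.5 337.1 302.9] [0.5 0. ] [ 0.1 -0.4] [ 62.9  -0.6 -40.3]
top [469.3 333.6 300.1] [0.3 0. ] [ 0.  -0.2] [ 59.2   0.  -42.9]
22361.33581725019
foot [500.7 529.3 327.3] u [-0.2 -1.  -0.1] tool u [-0.4  0.1 -0.9] [136.5 -19.5 140.6]
foot [469.  337.3 100.1] u [ 0. -0.  1.] tool u [ 1.   0.  -0.3] [-133.    -1.9   12.2]
expected tool u [ 1.   0.  -0.3] exp top [ 59.1   0.8 -39. ]
```

Run:
```python
from plan import *
np.set_printoptions(precision=3,suppress=True)
s=state();R0=np.array(s['tool_rot']);P0=s['position'];q0=np.array(s['joint_positions'])
top=np.array([60.5,0,-41]);ut=R0.T@np.array([0,0,1.]);foot=top-200*ut
foc=np.array([606,150.5,273])
for psi in (-30,-20,-10,0):
    Rf=final_R(R0,psi);Pf=foc-Rf@top
    rv=Ro.from_matrix(R0.T@Rf).as_rotvec();q=q0;print(psi,Pf,'chk',Rf@ut-U)
    ms=[];
    for k in np.linspace(0.1,1,10):
        Pk=P0+k*(Pf-P0);Rk=R0@Ro.from_rotvec(rv*k).as_matrix()
        q,e=ik(Pk,Rk,q)
        print('   ',q,'%.0e'%e,'top',Pk+Rk@top,'foot',Pk+Rk@foot,'wr',links(q)[3]) if psi==-20 else None
        ms.append(np.minimum(q-LO,HI-q).min())
    print(min(ms)); go(Pf,Rf,s)
```

```text
-30 [569.031 165.54  211.776] chk [-0. -0. -0.]
0.35794969093103157
shift [-0.305  0.697 -0.762] turn [-0.145 -0.2    0.372] rows 4.30802767003132 6.245335887725596
-20 [566.743 168.259 213.968] chk [-0. -0. -0.]
    [-0.017  0.271  2.262  1.604  1.182 -0.859] 6e-16 top [483.393 317.894 299.091] foot [467.918 314.871  99.713] wr [400.551  36.882 325.853]
    [-0.052  0.256  2.248  1.547  1.168 -0.745] 7e-16 top [497.167 299.961 297.672] foot [466.221 294.449 100.158] wr [407.578  22.335 335.68 ]
    [-0.086  0.245  2.23   1.487  1.156 -0.629] 1e-15 top [510.983 281.874 295.872] foot [464.685 274.422 101.448] wr [415.653   8.029 345.55 ]
    [-0.117  0.237  2.209  1.426  1.149 -0.513] 6e-16 top [524.807 263.625 293.692] foot [463.387 254.8   103.561] wr [424.78   -6.072 355.377]
    [-0.146  0.233  2.183  1.364  1.145 -0.396] 6e-16 top [538.604 245.209 291.134] foot [462.403 235.585 106.47 ] wr [434.961 -20.003 365.077]
    [-0.173  0.233  2.154  1.301  1.144 -0.28 ] 2e-15 top [552.34  226.621 288.206] foot [461.807 216.779 110.141] wr [446.187 -33.802 374.566]
    [-0.198  0.238  2.1
[... 293 characters left out ...]
.115  1.167  0.061] 3e-15 top [592.842 169.797 277.297] foot [463.037 162.782 125.305] wr [485.943 -74.796 400.964]
    [-0.26   0.274  2.003  1.056  1.183  0.171] 9e-16 top [606.  150.5 273. ] foot [464.665 145.564 131.579] wr [501.118 -88.457 408.816]
0.36785435662282406
shift [-0.292  0.683 -0.755] turn [-0.065 -0.17   0.366] rows 4.235714260802231 5.708087401093115
-10 [564.164 170.387 216.471] chk [-0.  0. -0.]
0.37776334914068554
shift [-0.278  0.667 -0.752] turn [ 0.014 -0.14   0.357] rows 4.171600609092315 5.359874608635499
0 [561.374 171.859 219.208] chk [ 0.  0. -0.]
0.3876875725202118
shift [-0.264  0.652 -0.752] turn [ 0.093 -0.108  0.347] rows 4.118058935308473 5.238649592549476
```

Request:
servo_tool --rows '[[1,[-0.02,0.04,-0.045],[-0.004,-0.01,0.022]],[1,[-0.04,0.1,-0.11],[-0.009,-0.025,0.053]],[1,[-0.065,0.15,-0.166],[-0.014,-0.037,0.08]],[1,[-0.09,0.21,-0.232],[-0.02,-0.052,0.113]],[1,[-0.115,0.27,-0.3],[-0.026,-0.067,0.145]],[1,[-0.14,0.33,-0.365],[-0.031,-0.082,0.177]],[1,[-0.167,0.39,-0.43],[-0.037,-0.097,0.209]],[1,[-0.19,0.45,-0.5],[-0.043,-0.112,0.241]],[1,[-0.214,0.5,-0.553],[-0.048,-0.125,0.268]],[1,[-0.227,0.53,-0.586],[-0.05,-0.132,0.284]],[1,[-0.234,0.546,-0.604],[-0.052,-0.136,0.293]],[1,[-0.234,0.546,-0.604],[-0.052,-0.136,0.293]],[1,[-0.234,0.546,-0.604],[-0.052,-0.136,0.293]]]'

```text
t: 25.2
position: [548.3, 206.8, 217.4]
tool_rot: [[0.67, 0.705, 0.233], [0.262, -0.517, 0.815], [0.695, -0.485, -0.531]]
contact_force: [-0.6, 0.4, -1.8]
width: 13.2
```

Run:
```python
from look import *
from plan import *
np.set_printoptions(precision=3,suppress=True)
s=state();print(s['position'],s['contact_force'],s['width'])
R=np.array(s['tool_rot']);top=np.array([60.5,0,-41]);ut=np.array([0.966,0.003,-0.258])
print('top',s['position']+R@top,'foot',s['position']+R@(top-200*ut),R@ut)
look('side','s18',120,320,170,370,4)
look('top','t18',110,250,180,320,5)
```

```text
[548.274 206.82  217.437] [-0.564  0.417 -1.805] 13.162066888539245
top [579.249 189.265 281.262] foot [461.453 181.011 119.877] [0.589 0.041 0.807]
```

View pics/s18.png

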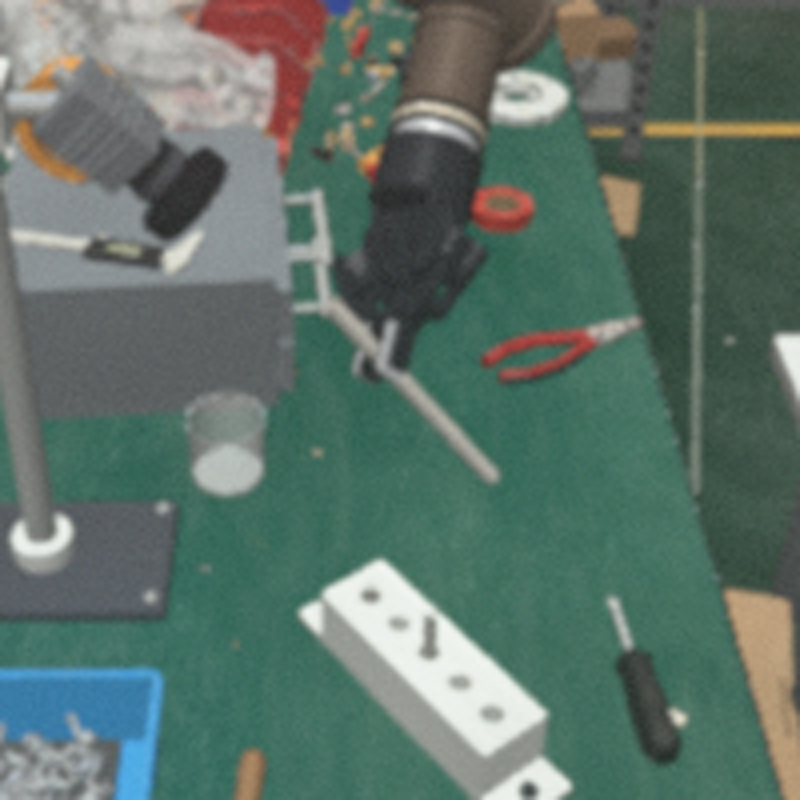

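View pics/t18.png

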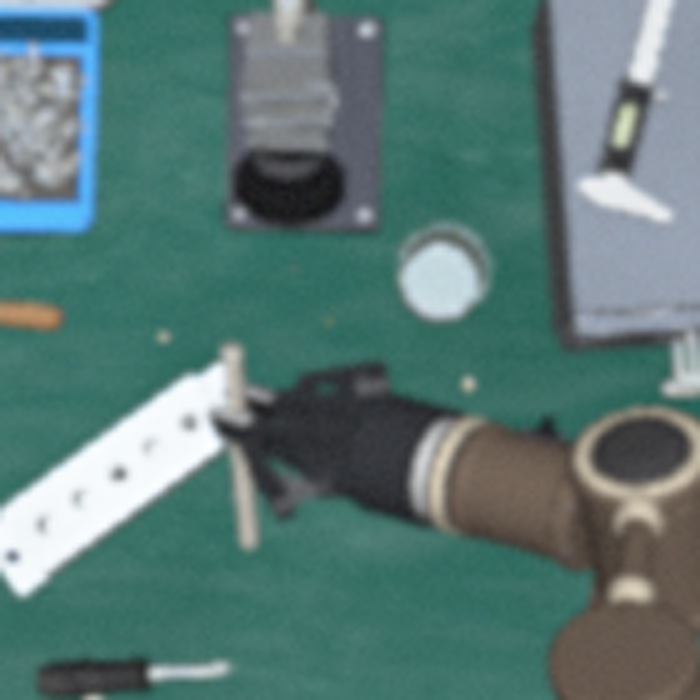

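Run:
```python
from plan import *
load();np.set_printoptions(precision=3,suppress=True)
S=lambda u,v:(170+u/4-.37,120+v/4-.37);T=lambda u,v:(180+u/5-.4,110+v/5-.4)
sc=[plane('top',T(*p),14) for p in [(240,214),(366,213),(245,27),(367,29)]];print(np.array(sc))
d=(sc[2]-sc[0]+sc[3]-sc[1])/2;print('len',np.linalg.norm(d),'yaw',np.degrees(np.arctan2(d[1],d[0])))
for a,b in [((187,193),(290,187)),((193,196),(290,193))]: print('ring',tri(S(*a),T(*b)))
a,e1,e2=tri(S(335,298),T(231,348));print('tube top',a,e1,e2)
b,e1,e2=tri(S(491,477),T(249,545));print('tube foot',b,e1,e2,(a-b)/np.linalg.norm(a-b),np.linalg.norm(a-b))
```

```text
[[715.638 201.321  14.   ]
 [719.468 104.028  14.   ]
 [863.248 202.47   14.   ]
 [864.818 107.374  14.   ]]
len 146.49723674489016 yaw 0.8791761715999524
ring (array([671.898, 152.033, 341.201]), array([-0.26 , -0.043]), array([-0.003,  0.229]))
ring (array([668.403, 151.992, 338.975]), array([-0.368, -0.061]), array([-0.005,  0.324]))
tube top [577.697 187.827 283.592] [-1.236 -0.162] [-0.098  1.039]
tube foot [460.808 180.342 120.067] [0.279 0.028] [ 0.04  -0.226] [0.581 0.037 0.813] 201.14566862414583
```

Run:
```python
from plan import *
np.set_printoptions(precision=3,suppress=True)
s=state();R0=np.array(s['tool_rot']);top=np.array([60.5,0,-41]);ut=np.array([0.9657,0.003,-0.258]);ut/=np.linalg.norm(ut)
u=R0@ut; ax=np.cross(u,U);an=np.arctan2(np.linalg.norm(ax),u@U);Rf=Ro.from_rotvec(ax/np.linalg.norm(ax)*an).as_matrix()@R0
foc=np.array([605,151,274]);Pf=foc-Rf@top;print(Pf,np.degrees(an),Rf@ut)
go(Pf,Rf,s)
q,e=ik(Pf,Rf,np.array(s['joint_positions']));print(q,e)
```

```text
[564.852 169.643 215.847] 8.9060872408816 [0.707 0.025 0.707]
shift [ 0.001  0.16  -0.128] turn [ 0.017 -0.032  0.065] rows 0.8187971939604289 1.0367971176812107
[-0.275  0.313  1.979  1.064  1.25   0.129] 8.412825991399586e-14
```

Request:
servo_tool --rows '[[1,[0,0.04,-0.03],[0.004,-0.008,0.016]],[1,[0,0.08,-0.064],[0.008,-0.016,0.032]],[1,[0,0.12,-0.096],[0.013,-0.024,0.048]],[1,[0,0.16,-0.128],[0.017,-0.032,0.065]],[1,[0,0.16,-0.128],[0.017,-0.032,0.065]],[1,[0,0.16,-0.128],[0.017,-0.032,0.065]],[1,[0,0.16,-0.128],[0.017,-0.032,0.065]],[1,[0,0.16,-0.128],[0.017,-0.032,0.065]]]'

```text
t: 26.1
position: [564.8, 169.7, 216.1]
tool_rot: [[0.772, 0.614, 0.161], [0.246, -0.523, 0.816], [0.586, -0.591, -0.555]]
contact_force: [0.3, 0.4, -1.0]
width: 13.4
```

Run:
```python
from look import *
from plan import *
np.set_printoptions(precision=3,suppress=True)
s=state();print(s['position'],s['contact_force'],s['width'],s['qd'])
R=np.array(s['tool_rot']);top=np.array([60.5,0,-41]);ut=np.array([0.966,0.003,-0.258])
print('top',s['position']+R@top,'foot',s['position']+R@(top-200*ut),R@ut)
look('side','s19',120,320,170,370,4)
look('top','t19',110,250,180,320,5)
```

```text
[564.792 169.685 216.064] [ 0.308  0.41  -0.99 ] 13.447355023014964 [-0.001 -0.001 -0.005 -0.001  0.     0.   ]
top [604.917 151.108 274.255] foot [463.639 146.011 132.821] [0.706 0.025 0.707]
```

View pics/s19.png

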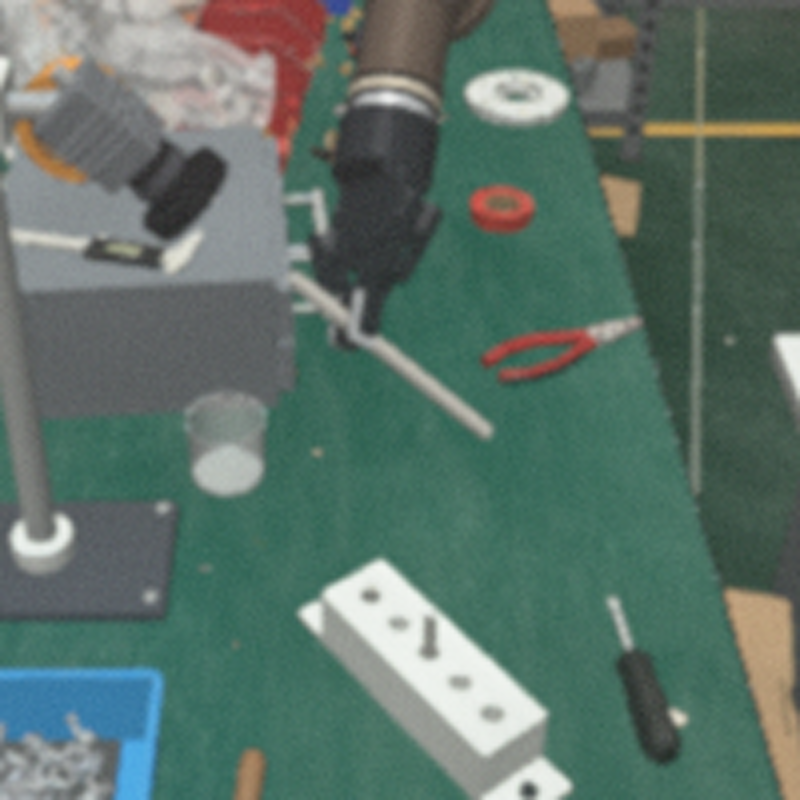

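View pics/t19.png

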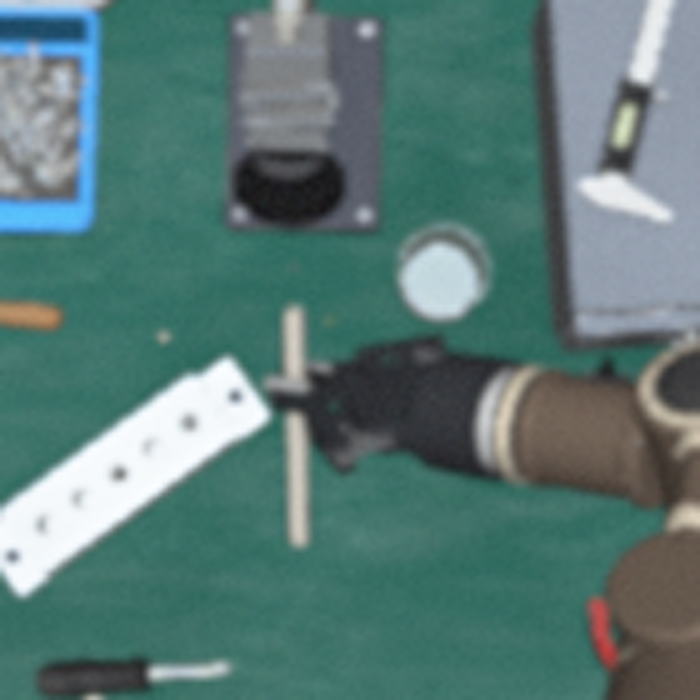

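Run:
```python
from plan import *
load();np.set_printoptions(precision=3,suppress=True)
S=lambda u,v:(170+u/4-.37,120+v/4-.37);T=lambda u,v:(180+u/5-.4,110+v/5-.4)
a,e1,e2=tri(S(293,275),T(293,306));b,_,_=tri(S(490,433),T(298,545));ring=np.array([669.5,152,339.5])
u=(a-b)/np.linalg.norm(a-b);print(a,e1,b,u,np.linalg.norm(ring-a),(ring-a)/np.linalg.norm(ring-a))
from cell import models
print(models.mark_of('side','camera_head')[:1],models.mark_of('top','camera_head')[:1])
for c in('side','top'): print(models.mark_of(c,'focus')[:1],models.mark_of(c,'next_tube_top')[:1],proj(c,a))
```

```text
[606.455 150.117 276.154] [-1.142 -0.161] [460.546 145.669 132.314] [0.712 0.022 0.702] 89.39189983143227 [0.705 0.021 0.709]
[{'centre': [170.8, 218.9], 'confidence': 0.98}] [{'centre': [149.3, 233.4], 'confidence': 0.8}]
[{'centre': [191.9, 240.7], 'confidence': 0.71}] [{'centre': [190.6, 242.1], 'confidence': 0.46}] [241.738 188.219]
[{'centre': [169.8, 238.0], 'confidence': 0.54}] [] [238.129 171.792]
```

```bash
python3 -c "
from cell import arm
print(arm.close_job()); s=arm.get_state(); print(s['t'],s['position'],s['width'])"
```

```text
the job is handed in; nothing more can be done
None
the job is handed in; nothing more can be done
```

The passed tube is flat in the top drawer and the drawer is shut. The next tube is held in the air with its former upper end at the focus point, and I handed the job in at about 26–27 s of the 54 s allowed. No verdict was reported.

**Drawer:** The picture taken before pushing showed the tube flat on the drawer floor. I pushed the handle until it met the stop at about 13.5 N, and the picture afterwards shows the drawer shut. I did not measure the drawer opening in mm.

**Next tube:** My last measurement from both cameras:

| Quantity | Measured | Required |
|---|---|---|
| Tube end, position in mm | (606, 150, 276) | about (605, 151, 274), my estimate of the focus, within 20 mm |
| Distance to ring light | 89 mm | 90 mm |
| Tube axis to the end–ring line, about | 0.5° | within 12° of the camera axis |
| Lower end above the bench | about 132 mm | over 80 mm |

The arm was at rest and the grip steady at 13.4 mm opening. The focus network agreed with this to about 1–2 pixels.

**Checks that disagreed:**
- The fingertips really sit about 27 mm farther back along the tool than the interface text says. My first two grasps therefore closed on nothing above the lying tube, and a third caught it too high. I corrected the depth from the pictures, and nothing was disturbed.
- The gripper opening read 10–13 mm on the 12 mm tubes.
- The upper-end network gave only 0.46 confidence in the side view and found nothing in the top view.

The long pin and the loose things look unmoved in the last pictures; the short pin was too small to check there. I saw no sign that the camera or its stand was touched.

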